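# Put the washed painting things away

## Robot

A 6-joint arm with a two-finger parallel gripper is mounted at the origin on the work surface. World frame = base frame: x ahead of the robot, y to its left, z up, the work surface at z = 0. Lengths are in mm, angles in rad, forces in N, time in s.
With the tool pointing down it reaches from about 350 to 775 mm from the base axis. Payload 7.3 kg.
Tool frame: the origin (TCP) lies at the very end of the fingers, on their centre line; the grasp point (between the pads) lies 19 mm behind it; z points along the fingers, y is the line along which they close (so a half turn about z gives the same grasp; the last joint's range is limited). The gripper opens to 92 mm and grips with 3 to 60 N. Pads are 19 mm wide; open, the fingers measure 130 mm over their backs; the gripper's body (75 mm by 190 mm) begins 47 mm behind the grasp point.
Start: joints at [-0.146, 0.342, 1.524, -0, 1.275, -0.146], TCP at [525.019, 0.019, 226.741] pointing down, gripper open.
Joint ranges: [-2.53, 2.53], [-0.77, 2.02], [0.04, 2.7], [-1, 4.14], [0.28, 2.66], [-3.11, 3.11]. Speed limits (rad/s): [2.57, 2.57, 3.14, 3.14, 3.14, 3.14].

## Interface

Orientations are given as [roll, pitch, yaw] about the fixed x, y, z axes, in that order (R = Rz(yaw) Ry(pitch) Rx(roll)).
In Python, from plant import get_obs, optics, ticket, finder gives the robot as it stands.
- The arm moves only by the tool send_rows, never from a script. Its arguments are lists of equal length, an entry for each row: "offset": the shift along the tool's x, y, z scaled (see below), a list of three; "delta_rot": the turn, a rotation vector about the tool's x, y, z scaled (see below), a list of three. In form: {"offset": [[dx, dy, dz], ...], "delta_rot": [[rx, ry, rz], ...]}. A call has 1 to 8 rows; each row is the pose to reach, as a shift and turn from the pose commanded when the call began, along the tool's axes at that moment, turning the shorter way round; what a row does not reach only later rows make up. The controller multiplies each number of a shift by 120 mm and each number of a turn by 360 degrees. A row lasts 1/8 s, in which the tool goes at most 62.5 mm and 10.7 degrees, less where a joint would pass 70% of its speed; a pose out of reach is approached as far as the arm can. A call with a number of a shift or a turn outside -1 to 1 is refused whole. A call with a gripper value outside its range is refused whole. "grip" is the opening, from 0 (shut) to 1 (fully open), set as the call begins (left out, the last holds). The fingers move at their own pace and stop on an object; the grip force is fixed at half the most. Time passes only in rows, so rows that repeat a pose let the fingers close. It gives the time, the measured TCP pose, the force, the opening and the grip force at its end, in the units of the state.
- get_obs(): the state, without advancing time (a new reading comes with each control period).
- optics.capture(name): name is "scene" or "side" or "wrist"; returns the picture (400x640x3 uint8, red, green, blue); there is no depth.
- optics.get_calibration(name): a dict with "fx", "fy", "cx", "cy" (pixels), "world_from_camera" (4x4, takes a point from camera to world coordinates). Camera axes: x right, y down, z forward; pixel columns grow to the right and rows downward; lengths in mm; the calibration is good to about 2 mm. A picture is of the moment at which its call begins: read the wrist's pose just before it. get_calibration takes no time and is no camera call; for the wrist camera it gives the pose at the moment of the call.
- ticket.close_job(): hands the job in; it is judged then, once.
Trained networks look in the newest picture that a camera, given by its name, has taken for a name from the list of things; names that differ only in an ending like _2 or _b are one class to them, and where a whole thing is asked for, a point or a joint stands for the part that bears it (a point fixed in the world has none). Each returns a list of dicts, best first, with "confidence" (0 to 1); they miss things now and then, are a little off and sometimes report something else, mostly with a low value. They report only what shows in the picture. A call takes as long as a camera call. They do not tell look-alikes from the thing itself.
- finder.boxes_of(target, camera): "box" ([left, top, right, bottom] in pixels, round what is visible of it).
- finder.silhouettes(target, camera): "region" (400x640 bool, what is visible of it) and "box" ([left, top, right, bottom] in pixels, round what is visible of it).
- finder.pinpoint(target, camera): "uv" ([column, row] in pixels: a listed point, or the origin of a listed thing).
The state is a dict: "time": time; "joint_positions": joint angles; "dq": joint speeds; "tau": joint torques, N m; "tool_pos": TCP position; "tcp_rot": TCP orientation; "contact_force": force on the tool from outside, world axes, zero at the start; "moment": the same for the moment, N m; "grip_width": finger opening in mm; "finger_force": force on a finger pad.
Only numpy, scipy, OpenCV 4.12 (cv2) and the standard library are available. Lean on these libraries where they do the work, as an engineer would, in place of code of your own. Each camera call takes 0.05 s, during which the arm holds its last target. There are 200 camera calls.

## Task

The painting session is over and the washed palettes have drained: slide every palette up out of the grooves of the wooden drying rack and lay them all flat on the green tray in one pile, squarely on top of one another with their edges flush. Stand both brushes in the blue pot with the bristles up. Leave the pot standing, and leave the paint jars, the mug and the ladybird where they are.

Things in the scene. Friction and masses are not known exactly. Their poses are not given: they have to be found in the camera images.
- rack: wooden drying rack, fixed, 172 (its x) x 136 (y) x 42 mm high. Origin: centre of its underside. A 12 mm base carries two toothed rails along x (|y| 46 to 68 mm, closed outside), open between them. Four grooves at x = -63, -21, 21, 63 mm, 9 mm wide, 30 mm deep, each hold one palette by its ends; lift it straight up over 30 mm to free it
- palette_red: flat rigid slab of red acrylic, 120 x 68 x 6 mm, about 58 g, both faces alike. Origin at its centre; x normal to its faces, y along the 120 mm side, z along the 68 mm side. Starts standing on a long edge in a rack groove, y along the rack's y, upper edge 80 mm above the table. None if absent
- palette_yellow: flat rigid slab of yellow acrylic, 120 x 68 x 6 mm, about 58 g, both faces alike. Origin at its centre; x normal to its faces, y along the 120 mm side, z along the 68 mm side. Starts standing on a long edge in a rack groove, y along the rack's y, upper edge 80 mm above the table. None if absent
- palette_blue: flat rigid slab of blue acrylic, 120 x 68 x 6 mm, about 58 g, both faces alike. Origin at its centre; x normal to its faces, y along the 120 mm side, z along the 68 mm side. Starts standing on a long edge in a rack groove, y along the rack's y, upper edge 80 mm above the table. None if absent
- palette_white: flat rigid slab of white acrylic, 120 x 68 x 6 mm, about 58 g, both faces alike. Origin at its centre; x normal to its faces, y along the 120 mm side, z along the 68 mm side. Starts standing on a long edge in a rack groove, y along the rack's y, upper edge 80 mm above the table. None if absent
- tray: green shallow tray, fixed to the table, 220 mm (its x) by 160 mm (its y), rim 18 mm high, walls and floor 6 mm thick. Origin: centre of its underside; the inner floor is at z = 6 mm
- pot: loose blue stoneware brush pot, a plain round cylinder open at the top, outside diameter 88 mm, inside 78 mm, 95 mm high, floor 6 mm thick, 0.6 kg. Origin: centre of its underside, z up
- brush_orange: chunky paint brush with an orange handle, 175 mm long, about 32 g, starts lying on the table. Origin on its axis at mid length; x points to the bristles. Square handle 16 x 16 mm from x = -87.5 to +32.5 mm, then a flat ferrule (18 mm along y, 12 along z) and dark bristles (20 x 10 mm) to x = +87.5 mm
- brush_grey: chunky paint brush with a grey handle, 175 mm long, about 32 g, starts lying on the table. Origin on its axis at mid length; x points to the bristles. Square handle 16 x 16 mm from x = -87.5 to +32.5 mm, then a flat ferrule (18 mm along y, 12 along z) and dark bristles (20 x 10 mm) to x = +87.5 mm
- brush_orange_butt (a point): centre of the handle's butt end of that brush (x = -87.5 mm on its axis)
- brush_grey_butt (a point): centre of the handle's butt end of that brush (x = -87.5 mm on its axis)
- paint_red: bystander: closed jar of red paint, 62 mm across, 78 mm high, 0.3 kg. Origin: centre of its underside
- paint_yellow: bystander: closed jar of yellow paint, 62 mm across, 78 mm high, 0.3 kg. Origin: centre of its underside
- mug: bystander: white mug, 80 mm across, 90 mm high, handle at its +y. Origin: centre of its underside
- ladybird: bystander: red ladybird ornament with black dots, about 90 mm long, 40 mm high, 0.25 kg. Origin: centre of its underside
Not all that is in view belongs to the job. Of the things that look like the brush_grey, take the one that is farthest from the robot's base at the start.

How it is judged (in metres and radians):
At the end, for the whole second after the job is handed in: All palettes lie flat (0.08 rad) within the tray in one pile, any two centres within 8 mm seen from above, long sides parallel within 0.12 rad. Both brushes stand in the upright pot, bristles up, butt under 30 mm above the pot's underside, under 0.8 rad from vertical. All at rest (angle between the x axis of each of palette_red, palette_yellow, palette_blue, palette_white and the z axis of tray, either way round below 0.08 rad and linear speed of each of palette_red, palette_yellow, palette_blue, palette_white, brush_orange, brush_grey below 0.02 m/s and x of palette_red in the frame of tray between -0.075 and 0.075 m and y of palette_red in the frame of tray between -0.045 and 0.045 m and x of palette_yellow in the frame of tray between -0.075 and 0.075 m and y of palette_yellow in the frame of tray between -0.045 and 0.045 m and x of palette_blue in the frame of tray between -0.075 and 0.075 m and y of palette_blue in the frame of tray between -0.045 and 0.045 m and x of palette_white in the frame of tray between -0.075 and 0.075 m and y of palette_white in the frame of tray between -0.045 and 0.045 m and horizontal distance between palette_red and palette_yellow below 0.008 m and angle between the y axis of palette_red and the y axis of palette_yellow, either way round below 0.12 rad and horizontal distance between each of palette_red, palette_yellow and palette_blue below 0.008 m and angle between the y axis of each of palette_red, palette_yellow and the y axis of palette_blue, either way round below 0.12 rad and horizontal distance between each of palette_red, palette_yellow, palette_blue and palette_white below 0.008 m and angle between the y axis of each of palette_red, palette_yellow, palette_blue and the y axis of palette_white, either way round below 0.12 rad and angle between each of brush_orange, brush_grey's own x axis and vertical below 0.8 rad and horizontal distance between each of brush_orange_butt, brush_grey_butt and pot below 0.042 m and z of each of brush_orange_butt, brush_grey_butt in the frame of pot below 0.03 m and angle between pot's own z axis and vertical below 0.1 rad); the robot touches nothing.
It fails at once if a bystander (paint jar, mug, ladybird) is shoved more than 30 mm or toppled (distance of any of paint_red, paint_yellow, mug, ladybird from where it was at the start of the episode above 0.03 m or angle between any of paint_red, paint_yellow, mug, ladybird's own z axis and vertical above 0.5 rad).
It fails at once if the brush pot is tipped over (angle between pot's own z axis and vertical above 0.6 rad).
Of palette_red, palette_yellow, palette_blue, palette_white only 2 to 3 are there at a start; the rules pass over those that are not, and their reading is None.
At some moment in a run one of brush_orange, brush_grey, pot may be knocked a few centimetres aside while the robot is not near it.
Once in a run the grip may slacken for a moment while it holds something.
It also fails if it takes over 210 s, if anything falls off the work surface, if the arm or the gripper's body presses on something with over 40 N, if the wrist force passes 120 N, or if a joint passes its speed limit or range.

## Working session

There is one attempt and no reset: what is moved stays moved. The work goes in short steps, Python scripts to look and compute and a tool call to move; the robot and the scene stay as the last step left them, time stands still between calls to the robot, and variables do not carry over. Pictures are saved under pics/ and viewed, at most 14 in all, crops included, and the job is handed in when it is done.

Besides the shell and the picture viewer there is one more tool, called after ">>>" as name(argument=value, ...) on one line, values as JSON. send_rows: Moves the arm, as the interface text tells. Its arguments: {"type":"object","properties":{"offset":{"type":"array"},"delta_rot":{"type":"array"},"grip":{"type":"number"}},"required":["offset","delta_rot"]}

```bash
ls; mkdir -p pics
cat > h.py <<'E'
import numpy as np, cv2
from plant import get_obs, optics, ticket, finder
from scipy.spatial.transform import Rotation as R
def cap(n,f=None):
    im=optics.capture(n)
    if f: cv2.imwrite('pics/'+f,im[:,:,::-1])
    return im
def ray(n,uv,z,cal=None):
    c=cal or optics.get_calibration(n); T=np.array(c["world_from_camera"])
    d=T[:3,:3]@np.array([(uv[0]-c["cx"])/c["fx"],(uv[1]-c["cy"])/c["fy"],1]); o=T[:3,3]
    return o+d*(z-o[2])/d[2]
def proj(n,p,cal=None):
    c=cal or optics.get_calibration(n); T=np.linalg.inv(np.array(c["world_from_camera"]))
    q=T[:3,:3]@np.array(p)+T[:3,3]
    return [c["fx"]*q[0]/q[2]+c["cx"],c["fy"]*q[1]/q[2]+c["cy"]]
E
python3 - <<'E'
from h import *
np.set_printoptions(precision=1,suppress=True)
a=cap("scene","s0.png");b=cap("side","d0.png");c=cap("wrist","w0.png")
print(get_obs())
for n in ["scene","side"]:
    print(n,np.array(optics.get_calibration(n)["world_from_camera"])[:3,3])
H=dict(rack=0,palette_red=46,palette_yellow=46,palette_blue=46,palette_white=46,tray=0,pot=0,brush_orange=8,brush_grey=8,brush_orange_butt=8,brush_grey_butt=8,paint_red=0,paint_yellow=0,mug=0,ladybird=0)
for t,z in H.items():
    for n in ["scene","side"]:
        for d in finder.pinpoint(t,n):
            if d["confidence"]>.2: print(t,n,round(d["confidence"],2),np.array(d["uv"]),ray(n,d["uv"],z))
E
```

```text
pics
{'time': 0.15, 'joint_positions': array([-0.1,  0.3,  1.5, -0. ,  1.3, -0.1]), 'dq': array([-0., -0., -0., -0., -0.,  0.]), 'tau': array([  0. , -43.1, -24.4,   0.1,   0.1,  -0. ]), 'tool_pos': array([524.7,   0.1, 226.2]), 'tcp_rot': array([-3.1, -0. ,  1.6]), 'contact_force': array([0.6, 0.8, 0.2]), 'moment': array([ 0., -0.,  0.]), 'finger_force': 0.0, 'grip_width': 91.61474220717228}
scene [975.2 553.9 709.5]
side [ 127.4 -376.   710.5]
rack scene 0.97 [244.8 149.1] [ 531.9 -324.1    0. ]
rack scene 0.48 [238.5 135.3] [ 512.8 -389.3    0. ]
palette_yellow scene 0.87 [257.7 123.1] [ 473.6 -346.6   46. ]
palette_yellow side 0.6 [447.  320.9] [ 473.2 -356.1   46. ]
palette_blue scene 0.71 [246.7 127.1] [ 506.7 -347.9   46. ]
palette_blue side 0.63 [454.6 299.7] [ 517.6 -346.4   46. ]
palette_blue side 0.54 [261.1 187.8] [470.  122.6  46. ]
palette_white scene 0.73 [234.4 137.3] [ 555.6 -326.7   46. ]
palette_white side 0.28 [455.7 300.4] [ 517.7 -348.5   46. ]
tray scene 0.94 [450.5 324.3] [511.6 347.    0. ]
tray scene 0.47 [246.1 147.9] [ 526.4 -326.6    0. ]
tray side 0.69 [
[... 1213 characters left out ...]
207.9] [401.5 157.    8. ]
brush_grey_butt side 0.69 [302.  294.6] [ 352.5 -116.3    8. ]
paint_red scene 0.64 [282.3 319.3] [742.6 158.2   0. ]
paint_red side 0.56 [327.6 141.8] [728.4 143.8   0. ]
paint_yellow scene 0.97 [205.6 218.6] [ 733.5 -153.7    0. ]
paint_yellow scene 0.48 [242.8 147.5] [ 532.4 -333.4    0. ]
paint_yellow side 0.66 [423.3 194.2] [ 737.6 -153.8    0. ]
paint_yellow side 0.66 [323.9 138.1] [733.2 161.6   0. ]
mug scene 0.67 [258.6 124.3] [ 440.1 -402.3    0. ]
mug scene 0.61 [177.6 187.6] [ 738.1 -287.6    0. ]
mug side 0.83 [479.5 230.4] [ 728.3 -304.2    0. ]
ladybird scene 0.79 [334.7 377.8] [736.4 298.1   0. ]
ladybird scene 0.69 [451.3 326.4] [513.8 350.6   0. ]
```

View pics/s0.png

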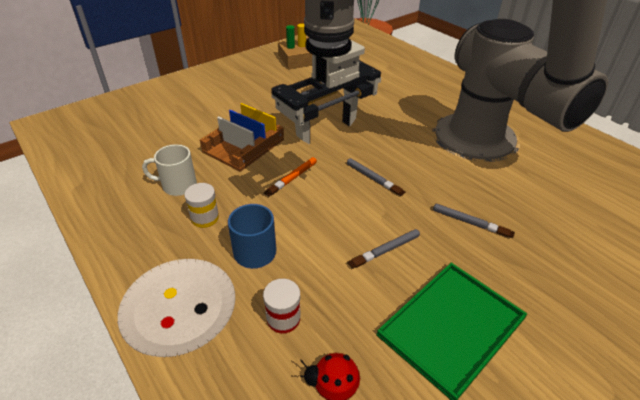

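View pics/d0.png

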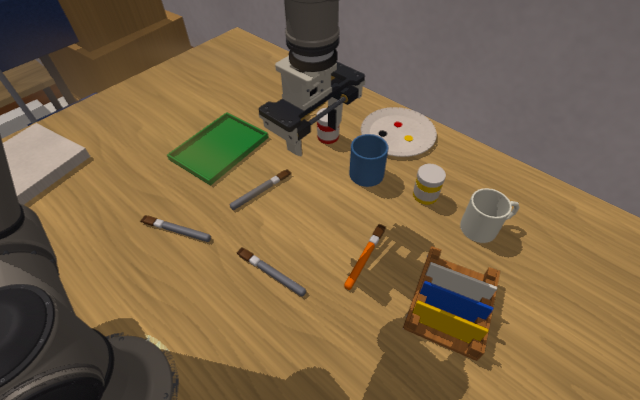

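Scene picture: the palettes are white, blue and yellow in the rack at about (240,140). The tray is at (450,325), the pot at (253,237) and the orange brush at (292,175).
There are three grey brushes: A (385,248) at about (490,153), 515 mm from the base; B (472,220) at 350 mm; and C (375,177) at 347 mm. A is the farthest from the base, so it is the one meant. I'll confirm it in a crop while the arm moves over the rack.

Run:
```python
import cv2
im=cv2.imread('pics/s0.png')
cv2.imwrite('pics/c0.png',cv2.resize(im[140:400,330:540],None,fx=2.2,fy=2.2,interpolation=cv2.INTER_CUBIC))
```

>>> send_rows(offset=[[-0.5, 0, 0], [-0.93, 0, 0]], delta_rot=[[0, 0, 0], [0, 0, 0]], grip=0.33)

```text
time: 1.9
tool_pos: [525.1, -112.7, 226.9]
tcp_rot: [3.141, 0.0, 1.572]
contact_force: [1.5, -0.8, -0.1]
grip_width: 76.2
finger_force: 0.0
```

>>> send_rows(offset=[[-0.5, 0, 0], [-0.93, 0, 0]], delta_rot=[[0, 0, 0], [0, 0, 0]])

```text
time: 2.15
tool_pos: [524.8, -225.3, 226.8]
tcp_rot: [3.141, 0.0, 1.57]
contact_force: [0.5, 0.4, -0.2]
grip_width: 56.4
finger_force: 0.0
```

>>> send_rows(offset=[[-0.5, 0, 0], [-0.9, 0, 0], [-0.9, 0, 0], [-0.9, 0, 0]], delta_rot=[[0, 0, 0], [0, 0, 0], [0, 0, 0], [0, 0, 0]])

```text
time: 2.65
tool_pos: [524.9, -330.7, 226.4]
tcp_rot: [-3.141, -0.001, 1.57]
contact_force: [-0.0, -0.8, -0.3]
grip_width: 30.5
finger_force: 0.0
```

Run:
```python
from h import *
np.set_printoptions(precision=2,suppress=True)
o=get_obs();print(o["tool_pos"],o["tcp_rot"],o["joint_positions"])
cap("wrist","w1.png");cal=optics.get_calibration("wrist");print(np.array(cal["world_from_camera"]))
for t,z in dict(rack=0,palette_yellow=80,palette_blue=80,palette_white=80).items():
    for d in finder.silhouettes(t,"wrist"):
        if d["confidence"]<.3: continue
        r=d["region"].astype(np.uint8); c=cv2.minAreaRect(cv2.findNonZero(r))
        P=np.array([ray("wrist",p,z,cal)[:2] for p in cv2.boxPoints(c)])
        print(t,round(d["confidence"],2),d["box"],P.tolist())
cap("scene")
for n,z in dict(tray=18).items():
  for d in finder.silhouettes(n,"scene")[:1]:
    cs,_=cv2.findContours(d["region"].astype(np.uint8),0,1);c=max(cs,key=cv2.contourArea)
    W=np.array([ray("scene",p[0],z)[:2] for p in c],np.float32)
    print(n,cv2.minAreaRect(W),cv2.boxPoints(cv2.minAreaRect(W)))
```

```text
[ 524.88 -330.69  226.4 ] [-3.14 -0.    1.57] [-0.69  0.52  1.24  0.    1.38 -0.69]
[[   1.      0.     -0.    525.2 ]
 [   0.     -0.97   -0.26 -261.1 ]
 [  -0.      0.26   -0.97  385.01]
 [   0.      0.      0.      1.  ]]
rack 0.48 [479.2, 1.2, 585.9, 57.0] [[703.3843590228641, -125.9285189179943], [825.1830985275462, -125.81996376118357], [839.1027584609517, -185.8138522560585], [711.7012120895743, -185.9528442971787]]
palette_yellow 0.96 [249.5, 154.5, 293.6, 229.8] [[448.99041264624924, -298.8495669152014], [467.19136458909065, -292.741586356924], [490.656204929017, -371.766643583042], [471.35387764357523, -378.73294792561217]]
palette_blue 0.6 [292.0, 151.7, 326.6, 249.7] [[489.26435918505507, -288.476532540401], [501.232245838921, -284.7724741717595], [535.335821891186, -398.47217700369447], [522.3159976590035, -402.9409793100176]]
palette_white 0.96 [329.2, 133.5, 358.9, 225.7] [[529.5075830943063, -274.9170252345549], [535.7438970085761, -273.3291921132445], [562.9632751494122, -372.02553063253697], [556.2336180472267, -373.89919033253136]]
tray ((518.2597045898438, 352.46234130859375), (232.7082061767578, 163.54945373535156), 5.892219543457031) [[394.13 421.86]
 [410.92 259.18]
 [642.39 283.06]
 [625.6  445.75]]
```

View pics/c0.png

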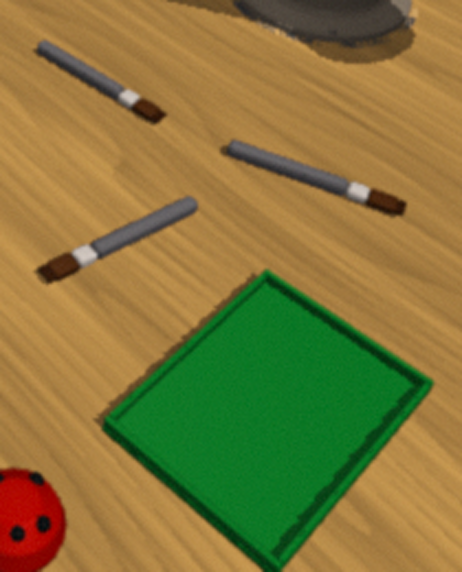

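View pics/w1.png

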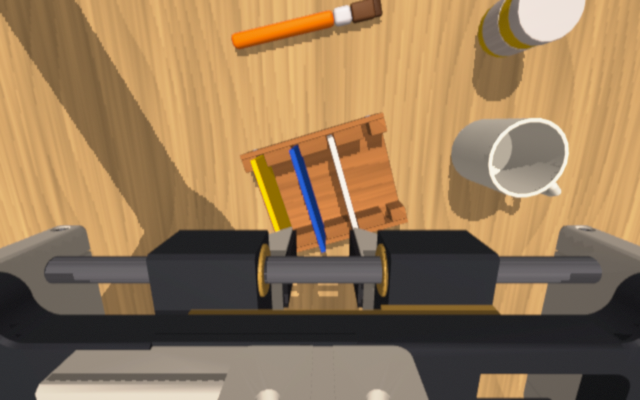

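The crop confirms A (lower left, bristles pointing away from the base) as the grey brush to take. The wrist picture shows yellow (270,190), blue (308,200) and white (343,180). The rack is yawed about +16°, with palettes in grooves -63, -21 and 21. I'll align over the white palette.

>>> send_rows(offset=[[-0.02, 0.2, 0], [-0.02, 0.2, 0], [-0.02, 0.2, 0.3], [-0.02, 0.2, 0.3]], delta_rot=[[0, 0, -0.025], [0, 0, -0.0455], [0, 0, -0.0455], [0, 0, -0.0455]], grip=0.25)

```text
time: 3.5
tool_pos: [547.8, -332.3, 188.2]
tcp_rot: [-3.138, -0.005, 1.857]
contact_force: [0.3, 0.2, -0.3]
grip_width: 22.7
finger_force: 0.0
```

```bash
cat >> h.py <<'E'
def pal(t,zt=80):
    """top-edge fit of a standing palette seen by wrist, in tool frame terms"""
    cal=optics.get_calibration("wrist"); o=get_obs(); im=cap("wrist")
    for d in finder.silhouettes(t,"wrist")[:2]:
        c=cv2.minAreaRect(cv2.findNonZero(d["region"].astype(np.uint8)))
        P=np.array([ray("wrist",p,zt,cal)[:2] for p in cv2.boxPoints(c)])
        Rt=R.from_euler('xyz',o["tcp_rot"]).as_matrix()
        Q=(np.c_[P,np.full(4,zt)]-o["tool_pos"])@Rt
        print(t,round(d["confidence"],2),"tool-frame corners",Q[:,:2].round(1).tolist())
    return im
E
python3 - <<'E'
from h import *
o=get_obs();print(o["tool_pos"],o["tcp_rot"])
im=pal("palette_white"); pal("palette_blue")
cv2.imwrite('pics/w2.png',im[:,:,::-1])
E
```

```text
[ 547.81901273 -332.25403415  188.1577429 ] [-3.13815213 -0.00491004  1.8569925 ]
palette_white 0.8 tool-frame corners [[59.1, -2.5], [59.1, 3.8], [-59.9, 4.3], [-59.9, -2.6]]
palette_white 0.27 tool-frame corners [[116.9, 144.7], [150.4, 239.0], [99.1, 273.2], [61.7, 174.8]]
palette_blue 0.83 tool-frame corners [[60.6, -45.0], [60.9, -31.4], [-34.7, -32.1], [-35.1, -47.0]]
```

View pics/w2.png

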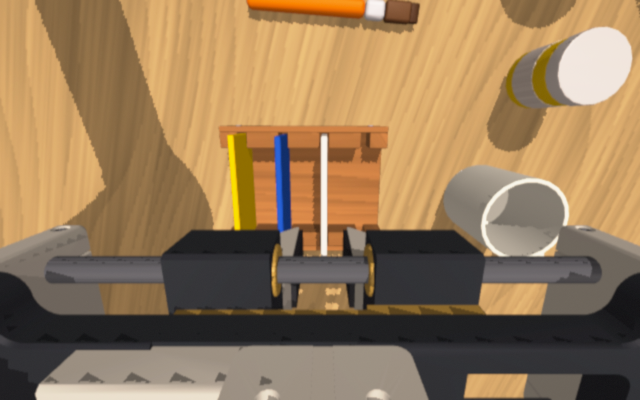

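White is centred between the fingers (column 323). Next I descend, grip and lift.

>>> send_rows(offset=[[0, 0.005, 0.4], [0, 0.005, 0.8], [0, 0.005, 0.8]], delta_rot=[[0, 0, 0], [0, 0, 0], [0, 0, 0]])

```text
time: 4.08
tool_pos: [548.0, -332.3, 92.3]
tcp_rot: [-3.138, -0.005, 1.857]
contact_force: [-0.5, 0.3, -0.1]
grip_width: 22.8
finger_force: 0.0
```

>>> send_rows(offset=[[0, 0, 0.2], [0, 0, 0.37], [0, 0, 0.37]], delta_rot=[[0, 0, 0], [0, 0, 0], [0, 0, 0]])

```text
time: 4.45
tool_pos: [550.2, -333.9, 51.9]
tcp_rot: [3.141, 0.001, 1.857]
contact_force: [0.1, 0.5, -0.2]
grip_width: 22.9
finger_force: 0.0
```

>>> send_rows(offset=[[0, 0, 0], [0, 0, 0], [0, 0, 0], [0, 0, 0], [0, 0, 0]], delta_rot=[[0, 0, 0], [0, 0, 0], [0, 0, 0], [0, 0, 0], [0, 0, 0]], grip=0)

```text
time: 5.08
tool_pos: [550.4, -334.0, 52.1]
tcp_rot: [3.14, 0.002, 1.857]
contact_force: [-2.3, 0.2, 6.6]
grip_width: 5.7
finger_force: 30.0
```

>>> send_rows(offset=[[0, 0, -0.15], [0, 0, -0.3], [0, 0, -0.5], [0, 0, -0.5]], delta_rot=[[0, 0, 0], [0, 0, 0], [0, 0, 0], [0, 0, 0]])

```text
time: 5.58
tool_pos: [550.9, -334.4, 113.5]
tcp_rot: [3.138, 0.005, 1.857]
contact_force: [-0.4, -0.2, -0.7]
grip_width: 5.7
finger_force: 30.0
```

>>> send_rows(offset=[[0, 0, -0.25], [0.5, 0.1, -0.25], [0.97, 0.196, -0.25]], delta_rot=[[0, 0, 0], [0, 0, 0], [0, 0, 0]])

```text
time: 5.95
tool_pos: [538.7, -213.9, 139.9]
tcp_rot: [-3.142, -0.001, 1.855]
contact_force: [0.7, -0.5, -0.1]
grip_width: 5.9
finger_force: 30.0
```

>>> send_rows(offset=[[0.5, 0.1, 0], [0.97, 0.196, 0]], delta_rot=[[0, 0, 0], [0, 0, 0]])

```text
time: 6.2
tool_pos: [528.3, -94.8, 139.9]
tcp_rot: [-3.141, -0.0, 1.856]
contact_force: [0.4, 1.2, -0.2]
grip_width: 5.7
finger_force: 30.0
```

>>> send_rows(offset=[[0.5, 0.1, 0], [0.97, 0.196, 0], [0.97, 0.196, 0], [0.97, 0.196, 0]], delta_rot=[[0, 0, 0], [0, 0, 0.015], [0, 0, 0.029], [0, 0, 0.029]])

```text
time: 6.7
tool_pos: [518.5, 22.2, 140.0]
tcp_rot: [-3.141, 0.0, 1.677]
contact_force: [0.6, 0.4, -0.6]
grip_width: 5.9
finger_force: 30.0
```

>>> send_rows(offset=[[0, 0, 0], [0, 0, 0], [0, 0, 0], [0, 0, 0], [0, 0, 0], [0, 0, 0]], delta_rot=[[-0.028, 0, 0], [-0.055, 0, 0], [-0.08, 0, 0], [-0.0972, 0, 0], [-0.0972, 0, 0], [-0.0972, 0, 0]])

```text
time: 7.45
tool_pos: [518.5, 14.9, 148.7]
tcp_rot: [2.54, -0.011, 1.681]
contact_force: [0.1, -0.0, -0.1]
grip_width: 5.7
finger_force: 30.0
```

>>> send_rows(offset=[[0, -0.25, 0.36], [0, -0.42, 0.6], [0, -0.42, 0.6], [0, -0.42, 0.6]], delta_rot=[[0, 0, 0], [0, 0, 0], [0, 0, 0], [0, 0, 0]])

```text
time: 7.95
tool_pos: [520.0, 22.6, 75.6]
tcp_rot: [2.515, -0.044, 1.706]
contact_force: [0.2, 0.0, -1.1]
grip_width: 6.0
finger_force: 30.0
```

Run:
```python
from h import *
o=get_obs();print(o["tool_pos"],o["tcp_rot"],o["joint_positions"],o["dq"])
cap("side","d1.png")
```

```text
[520.03960905  22.55194629  75.57882784] [ 2.51469324 -0.04439852  1.70581989] [-0.269968    0.39169794  2.26738564  1.89804499  0.2827354  -2.22159684] [ 0.02168095  0.37257631  0.17460363  2.14225061 -0.00234594 -2.18186977]
```

View pics/d1.png

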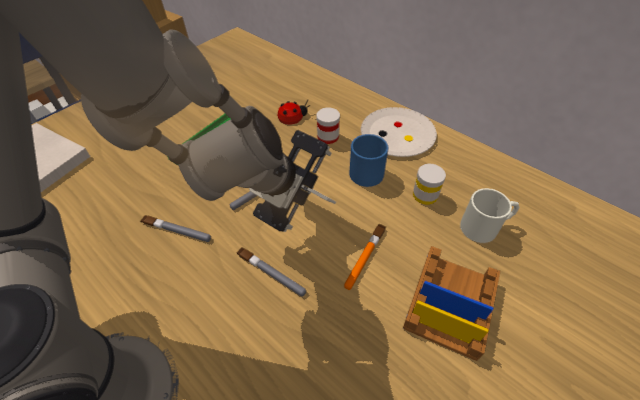

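The side picture shows the white palette held at (320,195). Joint 5 reached its lower limit and joint 4 is swinging round, so the outward tilt is the wrong way. I'll undo it and tilt inward instead.

>>> send_rows(offset=[[0, 0.1, -0.14], [0, 0.2, -0.28], [0, 0.3, -0.4], [0, 0.3, -0.4], [0, 0.3, -0.4], [0, 0.3, -0.4], [0, 0.3, -0.4], [0, 0.3, -0.4]], delta_rot=[[0.02, 0, 0], [0.04, 0, 0], [0.06, 0, 0], [0.08, 0, 0], [0.097, 0, 0], [0.097, 0, 0], [0.097, 0, 0], [0.097, 0, 0]])

```text
time: 9.0
tool_pos: [523.1, 17.9, 137.4]
tcp_rot: [3.125, -0.035, 1.702]
contact_force: [-0.3, 0.1, -1.3]
grip_width: 6.2
finger_force: 30.0
```

Run:
```python
from h import *
o=get_obs();print(o["tool_pos"],o["tcp_rot"],o["joint_positions"],o["dq"])
```

```text
[523.05887875  17.86945793 137.38532357] [ 3.12489728 -0.03541538  1.70181645] [-0.13608125  0.42260299  1.66941785  0.04463537  1.04324185 -0.28915683] [ 0.12785631  0.16799382 -0.25234663 -0.23766281  0.41104051  0.30027109]
```

>>> send_rows(offset=[[0, -0.1, 0], [0, -0.2, 0], [0, -0.2, 0], [0, -0.2, 0], [0, -0.2, 0], [0, -0.2, 0], [0, -0.2, 0]], delta_rot=[[0.01, 0, 0], [0.028, 0, 0], [0.055, 0, 0], [0.08, 0, 0], [0.0972, 0, 0], [0.0972, 0, 0], [0.0972, 0, 0]])

```text
time: 9.88
tool_pos: [497.2, 16.1, 136.0]
tcp_rot: [-2.55, -0.041, 1.704]
contact_force: [-0.3, -0.3, -0.9]
grip_width: 6.0
finger_force: 30.0
```

Run:
```python
from h import *
o=get_obs();print(o["tool_pos"],o["tcp_rot"],o["joint_positions"],o["dq"])
Rt=R.from_euler('xyz',o["tcp_rot"]).as_matrix(); print(Rt.T@np.array([0,0,-1]), Rt)
```

```text
[497.19825317  16.13191759 135.98997076] [-2.55020888 -0.04064998  1.70426427] [-0.07031113  0.74256178  1.24445282 -0.0810559   1.74187179 -0.20580446] [-0.0012794  -0.02381021  0.01004706  0.01714408  0.00468181 -0.0160415 ]
[-0.04063879  0.55704977  0.8294842 ] [[-0.1329621   0.81977183 -0.5570415 ]
 [ 0.99028762  0.13292745 -0.04075197]
 [ 0.04063879 -0.55704977 -0.8294842 ]]
```

>>> send_rows(offset=[[-0.02, 0.22, 0.34], [-0.033, 0.45, 0.67], [-0.033, 0.45, 0.67], [-0.033, 0.45, 0.67]], delta_rot=[[0, 0, 0], [0, 0, 0], [0, 0, 0], [0, 0, 0]])

```text
time: 10.38
tool_pos: [497.4, 17.2, 40.4]
tcp_rot: [-2.551, -0.044, 1.705]
contact_force: [0.4, -0.2, 0.5]
grip_width: 5.8
finger_force: 30.0
```

>>> send_rows(offset=[[0, 0, 0], [0, 0, 0], [0, 0, 0], [0, 0, 0], [0, 0, 0], [0, 0, 0]], delta_rot=[[0, 0, 0], [0, 0, 0], [0, 0, 0], [0, 0, 0], [0, 0, 0], [0, 0, 0]], grip=0.65)

```text
time: 11.12
tool_pos: [496.8, 17.7, 38.7]
tcp_rot: [-2.548, -0.046, 1.706]
contact_force: [0.2, 0.2, -0.4]
grip_width: 58.4
finger_force: 0.1
```

>>> send_rows(offset=[[0, 0, -0.2], [0, 0, -0.4], [0, 0, -0.6], [0, 0, -0.8], [0, 0, -1], [0, 0, -1], [0, 0, -1], [0, 0, -1]], delta_rot=[[0, 0, 0], [0, 0, 0], [0, 0, 0], [0, 0, 0], [-0.02, 0, 0], [-0.04, 0, 0], [-0.07, 0, 0], [-0.094, 0, 0]])

```text
time: 12.12
tool_pos: [563.9, 22.2, 139.0]
tcp_rot: [3.138, -0.045, 1.705]
contact_force: [-0.0, -0.2, 0.2]
grip_width: 59.6
finger_force: 0.0
```

```bash
cat >> h.py <<'E'
import json,os
def to(pos,yaw,dtilt=0.):
    """needed move from measured pose to world pos, tool down with yaw (0.0=tool x along world +y), tilt about tool x (rad)"""
    o=get_obs(); Rt=R.from_euler('xyz',o["tcp_rot"])
    T=R.from_euler('z',np.pi/2+yaw)*R.from_euler('x',np.pi)*R.from_euler('x',dtilt)
    d=Rt.inv().apply(np.array(pos)-o["tool_pos"]); rv=(Rt.inv()*T).as_rotvec()
    print("at",o["tool_pos"].round(1),o["tcp_rot"].round(3),"off",(d/120).round(3),"rot",(rv/2/np.pi).round(4),"q",o["joint_positions"].round(2))
def flat(t,cam,z,i=0,show=True,minconf=.3):
    im=cap(cam); cal=optics.get_calibration(cam); out=[]
    for d in finder.silhouettes(t,cam):
        if d["confidence"]<minconf: continue
        cs,_=cv2.findContours(d["region"].astype(np.uint8),0,1);c=max(cs,key=cv2.contourArea)
        W=np.array([ray(cam,p[0],z,cal)[:2] for p in c],np.float32)
        r=cv2.minAreaRect(W); b=cv2.boxPoints(r); e=max([b[1]-b[0],b[2]-b[1]],key=np.linalg.norm)
        print(t,cam,round(d["confidence"],2),"c",np.round(r[0],1),"size",np.round(r[1],1),"yaw(long from +y)",round(float(np.arctan(-e[0]/e[1])),3),"box",np.round(d["box"]))
        out.append(r)
    return im,out
E
python3 - <<'E'
from h import *
to([500,16,200],0.103)
im,_=flat("palette_white","wrist",6); flat("palette_white","side",6); flat("palette_white","scene",6)
cv2.imwrite('pics/w3.png',im[:,:,::-1])
E
```

```text
at [563.9  22.2 139. ] [ 3.138 -0.045  1.705] off [ 0.043 -0.533 -0.509] rot [ 0.0005 -0.0072  0.005 ] q [-0.12  0.5   1.54  0.05  1.12 -0.28]
palette_white wrist 0.63 c [510.5  20.2] size [ 68.7 119.3] yaw(long from +y) 0.154 box [237. 131. 307. 250.]
palette_white side 0.81 c [513.5  18.7] size [ 71.8 123.6] yaw(long from +y) 0.159 box [280. 193. 340. 232.]
palette_white scene 0.93 c [513.5  23. ] size [ 70.7 121.2] yaw(long from +y) 0.158 box [307. 200. 366. 241.]
```

View pics/w3.png

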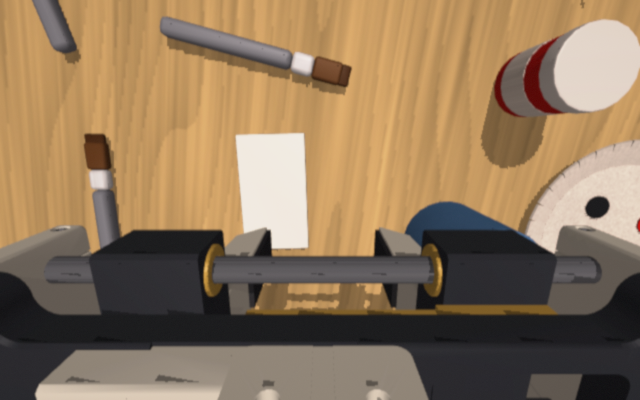

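White lies flat at about (511,20), pixels (272,190). I'll regrip it across its 68 mm width.

```bash
python3 -c "
from h import *
to([511,20.5,60],0.154)"
```

```text
at [565.2  22.1 138.3] [-3.138 -0.045  1.706] off [ 0.018 -0.447  0.655] rot [-0.0005 -0.0072 -0.003 ] q [-0.12  0.5   1.53  0.05  1.13 -0.28]
```

>>> send_rows(offset=[[0.018, -0.447, 0.2], [0.018, -0.447, 0.5], [0.018, -0.447, 0.655], [0.018, -0.447, 0.655]], delta_rot=[[0, -0.0072, -0.003], [0, -0.0072, -0.003], [0, -0.0072, -0.003], [0, -0.0072, -0.003]], grip=0.98)

```text
time: 12.92
tool_pos: [509.9, 20.9, 58.3]
tcp_rot: [-3.135, -0.001, 1.725]
contact_force: [0.5, -0.8, 0.1]
grip_width: 89.7
finger_force: 0.0
```

Run:
```python
from h import *
to([511,20.5,3],0.154)
flat("palette_white","side",6); flat("palette_white","scene",6)
```

```text
at [509.9  20.9  58.3] [-3.135e+00 -1.000e-03  1.725e+00] off [-0.005  0.012  0.46 ] rot [-0.001  -0.0002  0.    ] q [-0.11  0.52  1.77 -0.    0.86 -0.26]
palette_white side 0.7 c [513.8  16.6] size [ 69.6 118. ] yaw(long from +y) 0.149 box [283. 197. 338. 230.]
palette_white scene 0.71 c [513.5  24.3] size [ 72.2 122.4] yaw(long from +y) 0.146 box [308. 202. 368. 241.]
```

>>> send_rows(offset=[[0, 0.017, 0.25], [0, 0.017, 0.47], [0, 0.017, 0.47], [0, 0.017, 0.47]], delta_rot=[[0, 0, 0], [0, 0, 0], [0, 0, 0], [0, 0, 0]])

```text
time: 13.62
tool_pos: [512.6, 20.9, 4.7]
tcp_rot: [-3.141, 0.0, 1.724]
contact_force: [0.4, 0.7, -0.1]
grip_width: 90.0
finger_force: 0.0
```

>>> send_rows(offset=[[0, 0, 0], [0, 0, 0], [0, 0, 0], [0, 0, 0], [0, 0, 0]], delta_rot=[[0, 0, 0], [0, 0, 0], [0, 0, 0], [0, 0, 0], [0, 0, 0]], grip=0.6)

```text
time: 14.25
tool_pos: [512.1, 20.9, 4.0]
tcp_rot: [-3.141, -0.0, 1.725]
contact_force: [-0.9, 0.4, 5.5]
grip_width: 66.7
finger_force: 30.0
```

>>> send_rows(offset=[[0, 0, -0.1], [0, 0, -0.3], [0, 0, -0.5], [0, 0, -0.5]], delta_rot=[[0, 0, 0], [0, 0, 0], [0, 0, 0], [0, 0, 0]])

```text
time: 14.75
tool_pos: [512.9, 20.9, 65.3]
tcp_rot: [3.14, 0.001, 1.725]
contact_force: [-0.2, -0.2, -0.2]
grip_width: 66.6
finger_force: 30.0
```

Run:
```python
from h import *
to([516,352,70],0.103)
```

```text
at [512.9  20.9  65.3] [3.140e+00 1.000e-03 1.725e+00] off [ 2.723  0.448 -0.04 ] rot [0.0003 0.0001 0.0081] q [-0.11  0.51  1.76 -0.    0.87 -0.26]
```

>>> send_rows(offset=[[0.45, 0.07, 0], [0.91, 0.145, 0]], delta_rot=[[0, 0, 0], [0, 0, 0]])

```text
time: 15.0
tool_pos: [511.8, 132.1, 62.8]
tcp_rot: [-3.138, -0.0, 1.722]
contact_force: [0.6, -0.3, -0.4]
grip_width: 66.5
finger_force: 30.0
```

>>> send_rows(offset=[[0.45, 0.07, 0], [0.91, 0.145, 0]], delta_rot=[[0, 0, 0], [0, 0, 0]])

```text
time: 15.25
tool_pos: [512.0, 243.6, 62.5]
tcp_rot: [-3.138, 0.0, 1.724]
contact_force: [0.4, 0.4, -0.8]
grip_width: 66.8
finger_force: 30.0
```

>>> send_rows(offset=[[0.45, 0.07, 0], [0.9, 0.145, 0], [0.9, 0.145, 0], [0.9, 0.145, 0]], delta_rot=[[0, 0, 0], [0, 0, 0.008], [0, 0, 0.008], [0, 0, 0.008]])

```text
time: 15.75
tool_pos: [512.6, 350.8, 62.3]
tcp_rot: [-3.137, 0.001, 1.675]
contact_force: [-0.4, -0.7, -1.0]
grip_width: 66.6
finger_force: 30.0
```

Run:
```python
from h import *
to([516,352,12],0.103)
im,_=flat("palette_white","scene",65);flat("tray","scene",18);flat("palette_white","side",65);flat("tray","side",18)
cv2.imwrite('pics/s4.png',im[180:,300:600,::-1])
```

```text
at [512.6 350.8  62.3] [-3.137e+00  1.000e-03  1.675e+00] off [0.007 0.031 0.419] rot [-0.0007  0.0002  0.0002] q [0.48 0.68 1.44 0.   1.03 0.37]
palette_white scene 0.96 c [509.2 391.7] size [70.2 39.3] yaw(long from +y) -1.472 box [465. 302. 504. 342.]
tray scene 0.61 c [519.1 352.5] size [229.3 163. ] yaw(long from +y) -1.479 box [376. 262. 527. 400.]
tray scene 0.6 c [ 490.5 -402.5] size [ 77.3 161.6] yaw(long from +y) 0.243 box [227. 111. 264. 142.]
palette_white side 0.6 c [515. 343.] size [ 72.3 117.6] yaw(long from +y) 0.114 box [206. 118. 243. 146.]
tray side 0.62 c [513.3 341.8] size [225.8 175.2] yaw(long from +y) -1.47 box [168. 117. 270. 186.]
```

View pics/s4.png

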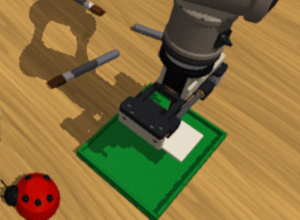

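The crop shows the palette held over the tray and inside its rim. I'll lower and release it.

>>> send_rows(offset=[[0, 0.01, 0.2], [0, 0.01, 0.35], [0, 0.01, 0.42], [0, 0.01, 0.42], [0, 0.01, 0.42]], delta_rot=[[0, 0, 0], [0, 0, 0], [0, 0, 0], [0, 0, 0], [0, 0, 0]])

```text
time: 16.77
tool_pos: [514.9, 351.9, 13.7]
tcp_rot: [-3.141, -0.001, 1.674]
contact_force: [1.1, 0.3, -0.2]
grip_width: 66.4
finger_force: 30.0
```

Run:
```python
from h import *
to([513,351,10.2],0.103); print(get_obs()["contact_force"])
```

```text
at [514.9 351.9  13.7] [-3.141e+00 -1.000e-03  1.674e+00] off [-0.006 -0.017  0.03 ] rot [-0.0002 -0.0001  0.0001] q [0.48 0.74 1.47 0.   0.93 0.37]
[ 1.08350318  0.26371686 -0.17281675]
```

>>> send_rows(offset=[[0, 0, 0.03], [0, 0, 0.03], [0, 0, 0.03]], delta_rot=[[0, 0, 0], [0, 0, 0], [0, 0, 0]])

```text
time: 17.15
tool_pos: [515.0, 352.0, 10.1]
tcp_rot: [-3.141, -0.001, 1.674]
contact_force: [1.5, 0.8, 2.1]
grip_width: 66.8
finger_force: 30.0
```

>>> send_rows(offset=[[0, 0, 0], [0, 0, 0], [0, 0, 0], [0, 0, 0]], delta_rot=[[0, 0, 0], [0, 0, 0], [0, 0, 0], [0, 0, 0]], grip=0.95)

```text
time: 17.65
tool_pos: [514.3, 351.6, 9.3]
tcp_rot: [-3.139, -0.0, 1.674]
contact_force: [0.2, -0.1, -0.2]
grip_width: 87.4
finger_force: 0.0
```

>>> send_rows(offset=[[0, 0, -0.3], [0, 0, -0.7], [0, 0, -1], [0, 0, -1]], delta_rot=[[0, 0, 0], [0, 0, 0], [0, 0, 0], [0, 0, 0]])

```text
time: 18.15
tool_pos: [516.4, 352.5, 133.0]
tcp_rot: [3.137, -0.003, 1.674]
contact_force: [0.0, -0.2, -1.0]
grip_width: 87.2
finger_force: 0.0
```

Run:
```python
from h import *
o=get_obs();print(o["tool_pos"],o["tcp_rot"])
im,_=flat("palette_white","wrist",12);flat("palette_white","scene",12);flat("palette_white","side",12);flat("tray","wrist",18)
to([508.7,-344.9,226.7],.286)
```

```text
[516.35967158 352.51930832 133.03270345] [ 3.13735474e+00 -2.70918358e-03  1.67422932e+00]
palette_white wrist 0.59 c [513.5 350.4] size [ 67.5 118.5] yaw(long from +y) 0.104 box [289. 134. 357. 253.]
palette_white scene 0.55 c [515.1 352.5] size [ 70.3 120.1] yaw(long from +y) 0.1 box [415. 294. 495. 358.]
palette_white side 0.87 c [515.5 347.1] size [ 68.7 121.9] yaw(long from +y) 0.101 box [198. 132. 245. 163.]
palette_white side 0.52 c [744.2 298.5] size [102.8  87.7] yaw(long from +y) -1.125 box [276. 102. 308. 124.]
tray wrist 0.75 c [514.9 360. ] size [218.6 138. ] yaw(long from +y) -1.471 box [200. 108. 447. 257.]
at [514.3 351.4 128.4] [-3.138  0.     1.674] off [-5.767 -0.649 -0.814] rot [-0.0006  0.     -0.0291] q [0.48 0.61 1.37 0.   1.17 0.37]
```

>>> send_rows(offset=[[-0.5, -0.05, -0.15], [-0.96, -0.11, -0.3]], delta_rot=[[0, 0, 0], [0, 0, 0]], grip=0.25)

```text
time: 18.8
tool_pos: [513.1, 234.5, 165.0]
tcp_rot: [-3.138, 0.0, 1.676]
contact_force: [1.0, 1.0, 1.3]
grip_width: 71.6
finger_force: 0.0
```

>>> send_rows(offset=[[-0.5, -0.05, 0], [-0.96, -0.11, 0]], delta_rot=[[0, 0, 0], [0, 0, 0]])

```text
time: 19.05
tool_pos: [512.2, 117.9, 165.5]
tcp_rot: [-3.14, -0.0, 1.674]
contact_force: [1.0, -0.8, -0.7]
grip_width: 52.1
finger_force: 0.0
```

>>> send_rows(offset=[[-0.5, -0.05, 0], [-0.96, -0.11, 0]], delta_rot=[[0, 0, 0], [0, 0, 0]])

```text
time: 19.3
tool_pos: [510.9, 1.8, 165.3]
tcp_rot: [-3.139, -0.0, 1.674]
contact_force: [0.9, 0.1, -1.2]
grip_width: 32.2
finger_force: 0.0
```

>>> send_rows(offset=[[-0.5, -0.05, 0], [-0.96, -0.11, 0]], delta_rot=[[0, 0, 0], [0, 0, 0]])

```text
time: 19.55
tool_pos: [509.6, -114.2, 165.3]
tcp_rot: [-3.14, -0.0, 1.674]
contact_force: [1.3, 0.3, -0.7]
grip_width: 22.7
finger_force: 0.0
```

>>> send_rows(offset=[[-0.5, -0.05, 0], [-0.96, -0.11, 0]], delta_rot=[[0, 0, 0], [0, 0, 0]])

```text
time: 19.8
tool_pos: [508.3, -230.2, 165.2]
tcp_rot: [-3.139, -0.0, 1.674]
contact_force: [0.5, 0.4, 0.1]
grip_width: 22.7
finger_force: 0.0
```

>>> send_rows(offset=[[-0.5, -0.05, 0], [-0.96, -0.11, 0], [-0.96, -0.11, 0], [-0.96, -0.11, 0]], delta_rot=[[0, 0, -0.015], [0, 0, -0.029], [0, 0, -0.029], [0, 0, -0.029]])

```text
time: 20.3
tool_pos: [507.1, -343.4, 164.8]
tcp_rot: [-3.139, -0.002, 1.855]
contact_force: [-0.1, -0.3, -0.5]
grip_width: 23.2
finger_force: 0.0
```

Run:
```python
from h import *
pal("palette_blue"); to([508.7,-344.9,51],.286)
```

```text
palette_blue 0.56 tool-frame corners [[-47.7, -3.3], [58.4, -2.1], [58.4, 4.4], [-47.7, 3.9]]
at [ 507.6 -342.6  165.4] [-3.139e+00 -2.000e-03  1.857e+00] off [-0.023  0.006  0.953] rot [-0.0003 -0.0002  0.0001] q [-0.72  0.55  1.36 -0.    1.23 -1.  ]
```

>>> send_rows(offset=[[-0.015, 0.006, 0.4], [-0.015, 0.006, 0.75], [-0.015, 0.006, 0.95], [-0.015, 0.006, 0.95], [-0.015, 0.006, 0.95]], delta_rot=[[0, 0, 0], [0, 0, 0], [0, 0, 0], [0, 0, 0], [0, 0, 0]])

```text
time: 21.02
tool_pos: [509.3, -345.3, 52.9]
tcp_rot: [-3.141, 0.001, 1.857]
contact_force: [0.1, 0.7, -0.5]
grip_width: 23.3
finger_force: 0.0
```

>>> send_rows(offset=[[0, 0, 0], [0, 0, 0], [0, 0, 0], [0, 0, 0], [0, 0, 0]], delta_rot=[[0, 0, 0], [0, 0, 0], [0, 0, 0], [0, 0, 0], [0, 0, 0]], grip=0)

```text
time: 21.65
tool_pos: [508.8, -345.8, 52.5]
tcp_rot: [-3.141, 0.001, 1.856]
contact_force: [-0.4, 1.9, 6.5]
grip_width: 6.1
finger_force: 30.0
```

>>> send_rows(offset=[[0, 0, -0.15], [0, 0, -0.35], [0, 0, -0.75], [0, 0, -0.75]], delta_rot=[[0, 0, 0], [0, 0, 0], [0, 0, 0], [0, 0, 0]])

```text
time: 22.15
tool_pos: [510.4, -347.3, 146.6]
tcp_rot: [3.139, 0.007, 1.856]
contact_force: [0.0, -0.4, 0.6]
grip_width: 6.0
finger_force: 30.0
```

Run:
```python
from h import *
to([497,16,140],.286)
```

```text
at [ 510.4 -347.3  146.6] [3.139 0.007 1.856] off [2.936 0.746 0.037] rot [ 0.0004  0.0011 -0.0001] q [-0.72  0.57  1.38 -0.    1.19 -1.01]
```

>>> send_rows(offset=[[0.5, 0.125, 0], [0.98, 0.249, 0]], delta_rot=[[0, 0, 0], [0, 0, 0]])

```text
time: 22.4
tool_pos: [503.3, -223.0, 141.0]
tcp_rot: [-3.139, -0.002, 1.855]
contact_force: [1.3, -0.5, -1.4]
grip_width: 5.9
finger_force: 30.0
```

>>> send_rows(offset=[[0.5, 0.125, 0], [0.98, 0.249, 0]], delta_rot=[[0, 0, 0], [0, 0, 0]])

```text
time: 22.65
tool_pos: [498.8, -101.1, 141.4]
tcp_rot: [-3.139, -0.001, 1.856]
contact_force: [0.5, 0.3, -0.3]
grip_width: 5.8
finger_force: 30.0
```

>>> send_rows(offset=[[0.5, 0.125, 0], [0.98, 0.249, 0], [0.98, 0.249, 0], [0.98, 0.249, 0]], delta_rot=[[0, 0, 0], [0, 0, 0.015], [0, 0, 0.029], [0, 0, 0.029]])

```text
time: 23.15
tool_pos: [494.8, 18.9, 141.4]
tcp_rot: [-3.139, -0.0, 1.677]
contact_force: [-0.4, 0.6, -1.1]
grip_width: 5.6
finger_force: 30.0
```

>>> send_rows(offset=[[0, 0, 0], [0, 0, 0], [0, 0, 0], [0, 0, 0], [0, 0, 0], [0, 0, 0]], delta_rot=[[0.025, 0, 0], [0.05, 0, 0], [0.075, 0, 0], [0.0972, 0, 0], [0.0972, 0, 0], [0.0972, 0, 0]])

```text
time: 23.9
tool_pos: [495.0, 17.6, 141.5]
tcp_rot: [-2.531, -0.001, 1.674]
contact_force: [0.1, 0.5, 0.1]
grip_width: 5.7
finger_force: 30.0
```

Run:
```python
from h import *
o=get_obs();to([o["tool_pos"][0],o["tool_pos"][1],38.5],.103,.611)
```

```text
at [495.   17.6 141.5] [-2.531e+00 -1.000e-03  1.674e+00] off [-0.001  0.492  0.703] rot [ 0.     -0.0001  0.0001] q [-0.06  0.74  1.23 -0.09  1.77 -0.15]
```

>>> send_rows(offset=[[0, 0.24, 0.35], [0, 0.49, 0.7], [0, 0.49, 0.7], [0, 0.49, 0.7]], delta_rot=[[0, 0, 0], [0, 0, 0], [0, 0, 0], [0, 0, 0]])

```text
time: 24.4
tool_pos: [495.4, 18.0, 40.9]
tcp_rot: [-2.532, -0.0, 1.674]
contact_force: [-0.6, 0.2, -0.7]
grip_width: 5.8
finger_force: 30.0
```

>>> send_rows(offset=[[0, 0, 0], [0, 0, 0], [0, 0, 0], [0, 0, 0], [0, 0, 0], [0, 0, 0]], delta_rot=[[0, 0, 0], [0, 0, 0], [0, 0, 0], [0, 0, 0], [0, 0, 0], [0, 0, 0]], grip=0.65)

```text
time: 25.15
tool_pos: [494.9, 18.2, 38.9]
tcp_rot: [-2.529, -0.0, 1.674]
contact_force: [1.1, -0.9, -1.3]
grip_width: 58.7
finger_force: 0.1
```

>>> send_rows(offset=[[0, 0, -0.2], [0, 0, -0.4], [0, 0, -0.6], [0, 0, -0.8], [0, 0, -1], [0, 0, -1], [0, 0, -1], [0, 0, -1]], delta_rot=[[0, 0, 0], [0, 0, 0], [0, 0, 0], [0, 0, 0], [-0.02, 0, 0], [-0.04, 0, 0], [-0.07, 0, 0], [-0.097, 0, 0]])

```text
time: 26.15
tool_pos: [563.8, 25.3, 137.9]
tcp_rot: [3.138, 0.0, 1.674]
contact_force: [0.2, 0.3, -0.1]
grip_width: 60.0
finger_force: 0.0
```

Run:
```python
from h import *
for c in ["wrist","side","scene"]: flat("palette_blue",c,6)
to([511,20,60],.103)
```

```text
palette_blue wrist 0.71 c [507.1  20.2] size [ 67.6 118.5] yaw(long from +y) 0.104 box [234. 134. 306. 246.]
palette_blue side 0.73 c [512.5  17.3] size [ 71.  117.6] yaw(long from +y) 0.096 box [281. 192. 336. 231.]
palette_blue scene 0.85 c [511.   22.8] size [ 73.4 123.4] yaw(long from +y) 0.091 box [305. 198. 366. 243.]
at [565.2  25.2 137.5] [-3.137 -0.     1.674] off [ 0.004 -0.451  0.648] rot [-0.0007 -0.      0.0001] q [-0.09  0.5   1.53 -0.    1.11 -0.19]
```

>>> send_rows(offset=[[0.011, -0.463, 0.2], [0.011, -0.463, 0.5], [0.011, -0.463, 0.655], [0.011, -0.463, 0.655]], delta_rot=[[0, 0, 0], [0, 0, 0], [0, 0, 0], [0, 0, 0]], grip=0.98)

```text
time: 26.95
tool_pos: [508.3, 20.9, 57.2]
tcp_rot: [-3.134, -0.001, 1.674]
contact_force: [1.2, 0.2, -0.0]
grip_width: 89.6
finger_force: 0.0
```

>>> send_rows(offset=[[0, 0.012, 0.25], [0, 0.012, 0.47], [0, 0.012, 0.47], [0, 0.012, 0.47]], delta_rot=[[0, 0, 0], [0, 0, 0], [0, 0, 0], [0, 0, 0]])

```text
time: 27.45
tool_pos: [510.3, 21.0, 2.8]
tcp_rot: [-3.139, -0.0, 1.674]
contact_force: [0.8, 0.2, 0.8]
grip_width: 89.8
finger_force: 0.0
```

>>> send_rows(offset=[[0, 0, 0], [0, 0, 0], [0, 0, 0], [0, 0, 0], [0, 0, 0]], delta_rot=[[0, 0, 0], [0, 0, 0], [0, 0, 0], [0, 0, 0], [0, 0, 0]], grip=0.6)

```text
time: 28.08
tool_pos: [509.5, 21.0, 2.7]
tcp_rot: [-3.139, -0.0, 1.674]
contact_force: [0.2, 0.1, 3.6]
grip_width: 66.8
finger_force: 30.0
```

>>> send_rows(offset=[[0, 0, -0.1], [0, 0, -0.3], [0, 0, -0.5], [0, 0, -0.5]], delta_rot=[[0, 0, 0], [0, 0, 0], [0, 0, 0], [0, 0, 0]])

```text
time: 28.58
tool_pos: [510.5, 20.9, 64.2]
tcp_rot: [3.141, 0.001, 1.674]
contact_force: [-0.2, -1.2, -0.2]
grip_width: 66.9
finger_force: 30.0
```

Run:
```python
from h import *
to([514.8,351.8,70],0.103)
```

```text
at [510.5  20.9  64.2] [3.141e+00 1.000e-03 1.674e+00] off [ 2.739  0.321 -0.05 ] rot [0.0001 0.0001 0.0001] q [-0.11  0.51  1.77 -0.    0.86 -0.21]
```

>>> send_rows(offset=[[0.45, 0.05, 0], [0.913, 0.107, 0]], delta_rot=[[0, 0, 0], [0, 0, 0]])

```text
time: 28.82
tool_pos: [510.4, 131.9, 61.7]
tcp_rot: [-3.137, -0.0, 1.672]
contact_force: [1.1, 0.4, -0.7]
grip_width: 67.0
finger_force: 30.0
```

>>> send_rows(offset=[[0.45, 0.05, 0], [0.913, 0.107, 0]], delta_rot=[[0, 0, 0], [0, 0, 0]])

```text
time: 29.08
tool_pos: [511.5, 243.0, 61.4]
tcp_rot: [-3.137, 0.0, 1.674]
contact_force: [0.1, -0.1, -0.8]
grip_width: 67.2
finger_force: 30.0
```

>>> send_rows(offset=[[0.45, 0.05, 0], [0.913, 0.107, 0], [0.913, 0.107, 0], [0.913, 0.107, 0.25], [0.913, 0.107, 0.25], [0.913, 0.107, 0.25]], delta_rot=[[0, 0, 0], [0, 0, 0], [0, 0, 0], [0, 0, 0], [0, 0, 0], [0, 0, 0]])

```text
time: 29.82
tool_pos: [513.9, 351.1, 32.6]
tcp_rot: [-3.138, -0.0, 1.673]
contact_force: [0.3, 0.5, -0.8]
grip_width: 67.4
finger_force: 30.0
```

Run:
```python
from h import *
to([514.7,351.8,15],0.103)
```

```text
at [513.9 351.1  32.6] [-3.138 -0.     1.673] off [0.005 0.008 0.147] rot [-0.0006 -0.     -0.0001] q [0.48 0.72 1.46 0.   0.97 0.37]
```

>>> send_rows(offset=[[0.004, 0.007, 0.1], [0.004, 0.007, 0.145], [0.004, 0.007, 0.145], [0.004, 0.007, 0.145]], delta_rot=[[0, 0, 0], [0, 0, 0], [0, 0, 0], [0, 0, 0]])

```text
time: 30.32
tool_pos: [514.3, 352.4, 14.8]
tcp_rot: [-3.138, -0.0, 1.674]
contact_force: [0.4, 0.3, -0.5]
grip_width: 67.0
finger_force: 30.0
```

>>> send_rows(offset=[[0, 0, 0], [0, 0, 0], [0, 0, 0], [0, 0, 0]], delta_rot=[[0, 0, 0], [0, 0, 0], [0, 0, 0], [0, 0, 0]], grip=0.95)

```text
time: 30.82
tool_pos: [514.4, 352.5, 14.9]
tcp_rot: [-3.138, -0.0, 1.674]
contact_force: [-0.6, 0.3, 0.2]
grip_width: 87.1
finger_force: 0.0
```

>>> send_rows(offset=[[0, 0, -0.3], [0, 0, -0.7], [0, 0, -1], [0, 0, -1]], delta_rot=[[0, 0, 0], [0, 0, 0], [0, 0, 0], [0, 0, 0]])

```text
time: 31.32
tool_pos: [516.4, 353.4, 138.5]
tcp_rot: [3.138, -0.003, 1.674]
contact_force: [0.1, 0.5, -0.3]
grip_width: 87.2
finger_force: 0.0
```

Run:
```python
from h import *
im,_=flat("palette_blue","wrist",18);flat("palette_blue","scene",18);flat("palette_blue","side",18);flat("palette_white","scene",12)
cv2.imwrite('pics/w5.png',im[:,:,::-1])
to([468.5,-356.8,165],.286)
```

```text
palette_blue wrist 0.76 c [512.7 350.3] size [ 67.1 118.5] yaw(long from +y) 0.105 box [283. 136. 357. 253.]
palette_blue side 0.89 c [515.7 348.6] size [ 74.7 126.3] yaw(long from +y) 0.116 box [195. 126. 243. 158.]
palette_white scene 0.73 c [553.1 310.2] size [ 4.2 20.7] yaw(long from +y) 0.127 box [414. 318. 474. 359.]
at [514.4 352.3 133.8] [-3.137  0.     1.674] off [-5.838 -0.992 -0.252] rot [-0.0008  0.     -0.0291] q [0.48 0.6  1.36 0.   1.18 0.37]
```

View pics/w5.png

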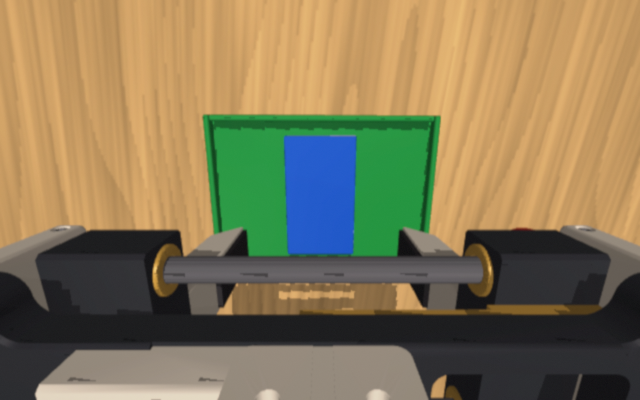

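Blue (320,195) lies flush on white, with only a hair of white showing at (345,136). Now the yellow palette.

>>> send_rows(offset=[[-0.5, -0.08, -0.15], [-0.973, -0.165, -0.25]], delta_rot=[[0, 0, 0], [0, 0, 0]], grip=0.25)

```text
time: 31.98
tool_pos: [507.0, 233.3, 164.7]
tcp_rot: [-3.138, 0.0, 1.676]
contact_force: [0.7, -0.9, -0.3]
grip_width: 71.7
finger_force: 0.0
```

>>> send_rows(offset=[[-0.5, -0.08, 0], [-0.973, -0.165, 0]], delta_rot=[[0, 0, 0], [0, 0, 0]])

```text
time: 32.22
tool_pos: [499.3, 114.3, 164.9]
tcp_rot: [-3.139, -0.0, 1.674]
contact_force: [0.5, 0.2, -0.2]
grip_width: 51.8
finger_force: 0.0
```

>>> send_rows(offset=[[-0.5, -0.08, 0], [-0.973, -0.165, 0]], delta_rot=[[0, 0, 0], [0, 0, 0]])

```text
time: 32.48
tool_pos: [491.6, -4.0, 164.9]
tcp_rot: [-3.138, -0.0, 1.674]
contact_force: [0.5, -0.0, -0.2]
grip_width: 31.6
finger_force: 0.0
```

>>> send_rows(offset=[[-0.5, -0.08, 0], [-0.973, -0.165, 0]], delta_rot=[[0, 0, 0], [0, 0, 0]])

```text
time: 32.72
tool_pos: [483.9, -122.2, 164.9]
tcp_rot: [-3.138, -0.0, 1.674]
contact_force: [0.8, -0.7, 0.2]
grip_width: 23.2
finger_force: 0.0
```

>>> send_rows(offset=[[-0.5, -0.08, 0], [-0.973, -0.165, 0]], delta_rot=[[0, 0, 0], [0, 0, 0]])

```text
time: 32.98
tool_pos: [476.3, -240.4, 164.8]
tcp_rot: [-3.138, -0.0, 1.674]
contact_force: [1.2, -0.1, -0.1]
grip_width: 23.0
finger_force: 0.0
```

>>> send_rows(offset=[[-0.5, -0.08, 0], [-0.973, -0.165, 0], [-0.973, -0.165, 0], [-0.973, -0.165, 0]], delta_rot=[[0, 0, -0.015], [0, 0, -0.029], [0, 0, -0.029], [0, 0, -0.029]])

```text
time: 33.48
tool_pos: [468.7, -356.1, 164.5]
tcp_rot: [-3.138, -0.002, 1.855]
contact_force: [0.7, 1.3, 0.1]
grip_width: 23.2
finger_force: 0.0
```

Run:
```python
from h import *
pal("palette_yellow"); to([468.7,-356.8,51],.286)
```

```text
palette_yellow 0.71 tool-frame corners [[60.8, -3.9], [60.8, 2.6], [-47.5, 3.0], [-47.5, -4.2]]
at [ 469.2 -355.3  165. ] [-3.138e+00 -2.000e-03  1.857e+00] off [-0.013 -0.005  0.95 ] rot [-0.0005 -0.0003  0.0001] q [-0.78  0.51  1.43 -0.    1.2  -1.06]
```

>>> send_rows(offset=[[0.007, -0.003, 0.4], [0.007, -0.003, 0.75], [0.007, -0.003, 0.95], [0.007, -0.003, 0.95], [0.007, -0.003, 0.95]], delta_rot=[[0, 0, 0], [0, 0, 0], [0, 0, 0], [0, 0, 0], [0, 0, 0]])

```text
time: 34.2
tool_pos: [469.0, -355.7, 52.5]
tcp_rot: [-3.139, 0.001, 1.857]
contact_force: [-0.2, -0.7, 1.0]
grip_width: 22.8
finger_force: 0.0
```

>>> send_rows(offset=[[0, 0, 0], [0, 0, 0], [0, 0, 0], [0, 0, 0], [0, 0, 0]], delta_rot=[[0, 0, 0], [0, 0, 0], [0, 0, 0], [0, 0, 0], [0, 0, 0]], grip=0)

```text
time: 34.83
tool_pos: [468.4, -356.2, 52.1]
tcp_rot: [-3.139, 0.0, 1.856]
contact_force: [0.1, 2.1, 6.2]
grip_width: 5.9
finger_force: 30.0
```

>>> send_rows(offset=[[0, 0, -0.15], [0, 0, -0.35], [0, 0, -0.75], [0, 0, -0.75]], delta_rot=[[0, 0, 0], [0, 0, 0], [0, 0, 0], [0, 0, 0]])

```text
time: 35.33
tool_pos: [469.9, -357.5, 144.9]
tcp_rot: [3.141, 0.006, 1.856]
contact_force: [-0.1, -0.4, -0.7]
grip_width: 5.5
finger_force: 30.0
```

Run:
```python
from h import *
to([497,16,140],.286)
```

```text
at [ 469.9 -357.5  144.9] [3.141 0.006 1.856] off [2.923 1.093 0.024] rot [ 0.0001  0.0009 -0.0001] q [-0.78  0.53  1.46 -0.    1.15 -1.06]
```

>>> send_rows(offset=[[0.5, 0.18, 0], [0.975, 0.365, 0]], delta_rot=[[0, 0, 0], [0, 0, 0]])

```text
time: 35.58
tool_pos: [476.6, -230.0, 139.9]
tcp_rot: [-3.137, -0.002, 1.854]
contact_force: [0.6, 0.5, -1.9]
grip_width: 5.8
finger_force: 30.0
```

>>> send_rows(offset=[[0.5, 0.18, 0], [0.975, 0.365, 0]], delta_rot=[[0, 0, 0], [0, 0, 0]])

```text
time: 35.83
tool_pos: [485.7, -104.7, 140.1]
tcp_rot: [-3.137, -0.002, 1.856]
contact_force: [0.8, -0.3, -0.4]
grip_width: 5.5
finger_force: 30.0
```

>>> send_rows(offset=[[0.5, 0.18, 0], [0.975, 0.365, 0], [0.975, 0.365, 0], [0.975, 0.365, 0]], delta_rot=[[0, 0, 0], [0, 0, 0.015], [0, 0, 0.029], [0, 0, 0.029]])

```text
time: 36.33
tool_pos: [495.0, 18.6, 140.2]
tcp_rot: [-3.137, -0.0, 1.677]
contact_force: [-0.7, -0.9, -0.2]
grip_width: 5.6
finger_force: 30.0
```

>>> send_rows(offset=[[0, 0, 0], [0, 0, 0], [0, 0, 0], [0, 0, 0], [0, 0, 0], [0, 0, 0]], delta_rot=[[0.025, 0, 0], [0.05, 0, 0], [0.075, 0, 0], [0.0972, 0, 0], [0.0972, 0, 0], [0.0972, 0, 0]])

```text
time: 37.08
tool_pos: [495.3, 17.3, 140.8]
tcp_rot: [-2.529, -0.001, 1.674]
contact_force: [-0.6, -0.0, -0.5]
grip_width: 6.0
finger_force: 30.0
```

Run:
```python
from h import *
o=get_obs();to([o["tool_pos"][0],o["tool_pos"][1],38.5],.103,.611)
```

```text
at [495.3  17.3 140.8] [-2.529e+00 -1.000e-03  1.674e+00] off [-0.001  0.49   0.698] rot [-0.0002 -0.0001  0.0001] q [-0.06  0.75  1.23 -0.09  1.77 -0.15]
```

>>> send_rows(offset=[[0, 0.24, 0.35], [0, 0.485, 0.695], [0, 0.485, 0.695], [0, 0.485, 0.695]], delta_rot=[[0, 0, 0], [0, 0, 0], [0, 0, 0], [0, 0, 0]])

```text
time: 37.58
tool_pos: [495.6, 17.6, 41.4]
tcp_rot: [-2.531, 0.0, 1.674]
contact_force: [-1.4, -0.4, 0.0]
grip_width: 5.6
finger_force: 30.0
```

>>> send_rows(offset=[[0, 0, 0], [0, 0, 0], [0, 0, 0], [0, 0, 0], [0, 0, 0], [0, 0, 0]], delta_rot=[[0, 0, 0], [0, 0, 0], [0, 0, 0], [0, 0, 0], [0, 0, 0], [0, 0, 0]], grip=0.65)

```text
time: 38.33
tool_pos: [495.0, 17.9, 39.2]
tcp_rot: [-2.527, -0.0, 1.674]
contact_force: [1.0, 0.2, -0.6]
grip_width: 58.0
finger_force: 0.1
```

>>> send_rows(offset=[[0, 0, -0.2], [0, 0, -0.4], [0, 0, -0.6], [0, 0, -0.8], [0, 0, -1], [0, 0, -1], [0, 0, -1], [0, 0, -1]], delta_rot=[[0, 0, 0], [0, 0, 0], [0, 0, 0], [0, 0, 0], [-0.02, 0, 0], [-0.04, 0, 0], [-0.07, 0, 0], [-0.097, 0, 0]])

```text
time: 39.33
tool_pos: [564.1, 25.0, 138.1]
tcp_rot: [3.139, 0.0, 1.674]
contact_force: [0.4, 0.1, -0.8]
grip_width: 59.4
finger_force: 0.0
```

Run:
```python
from h import *
for c in ["wrist","side","scene"]: flat("palette_yellow",c,6)
to([509.5,20.9,60],.103)
```

```text
palette_yellow wrist 0.97 c [507.4  19.8] size [ 67.9 118.6] yaw(long from +y) 0.104 box [232. 133. 306. 247.]
palette_yellow side 0.9 c [512.5  15.9] size [ 72.2 124. ] yaw(long from +y) 0.101 box [283. 193. 337. 234.]
palette_yellow scene 0.96 c [511.7  22.3] size [ 72.1 122.1] yaw(long from +y) 0.12 box [306. 202. 368. 243.]
palette_yellow scene 0.59 c [ 514.9 -362.4] size [215.8 184. ] yaw(long from +y) -1.294 box [199. 116. 285. 175.]
at [565.4  24.9 137.7] [-3.136 -0.     1.674] off [ 0.015 -0.463  0.65 ] rot [-0.0009 -0.      0.0001] q [-0.09  0.5   1.53 -0.    1.11 -0.19]
```

>>> send_rows(offset=[[0.012, -0.463, 0.2], [0.012, -0.463, 0.5], [0.012, -0.463, 0.655], [0.012, -0.463, 0.655]], delta_rot=[[-0.0009, 0, 0], [-0.0009, 0, 0], [-0.0009, 0, 0], [-0.0009, 0, 0]], grip=0.98)

```text
time: 40.12
tool_pos: [508.4, 20.7, 57.4]
tcp_rot: [-3.139, -0.001, 1.674]
contact_force: [-0.3, 0.8, 0.7]
grip_width: 89.2
finger_force: 0.0
```

>>> send_rows(offset=[[0, 0.012, 0.25], [0, 0.012, 0.465], [0, 0.012, 0.465], [0, 0.012, 0.465]], delta_rot=[[0, 0, 0], [0, 0, 0], [0, 0, 0], [0, 0, 0]])

```text
time: 40.62
tool_pos: [510.8, 20.8, 4.2]
tcp_rot: [3.139, 0.0, 1.674]
contact_force: [0.3, 0.1, -0.4]
grip_width: 89.8
finger_force: 0.0
```

>>> send_rows(offset=[[0, 0, 0], [0, 0, 0], [0, 0, 0], [0, 0, 0], [0, 0, 0]], delta_rot=[[0, 0, 0], [0, 0, 0], [0, 0, 0], [0, 0, 0], [0, 0, 0]], grip=0.6)

```text
time: 41.25
tool_pos: [510.0, 20.8, 3.8]
tcp_rot: [3.139, -0.0, 1.674]
contact_force: [-1.2, -0.0, 5.8]
grip_width: 66.2
finger_force: 30.0
```

>>> send_rows(offset=[[0, 0, -0.1], [0, 0, -0.3], [0, 0, -0.5], [0, 0, -0.5]], delta_rot=[[0, 0, 0], [0, 0, 0], [0, 0, 0], [0, 0, 0]])

```text
time: 41.75
tool_pos: [510.6, 20.7, 65.0]
tcp_rot: [3.137, 0.001, 1.674]
contact_force: [-0.5, 0.1, -0.5]
grip_width: 67.0
finger_force: 30.0
```

Run:
```python
from h import *
to([514.4,352.3,70],0.103)
```

```text
at [510.6  20.7  65. ] [3.137e+00 1.000e-03 1.674e+00] off [ 2.745  0.317 -0.041] rot [0.0008 0.0001 0.0001] q [-0.11  0.51  1.77  0.    0.86 -0.21]
```

Placement height: 18 + 3.8 ≈ 21.8.

>>> send_rows(offset=[[0.45, 0.05, 0], [0.914, 0.106, 0]], delta_rot=[[0, 0, 0], [0, 0, 0]])

```text
time: 42.0
tool_pos: [510.4, 131.8, 62.6]
tcp_rot: [-3.142, -0.0, 1.672]
contact_force: [0.5, 0.0, -0.1]
grip_width: 66.6
finger_force: 30.0
```

>>> send_rows(offset=[[0.45, 0.05, 0], [0.914, 0.106, 0]], delta_rot=[[0, 0, 0], [0, 0, 0]])

```text
time: 42.25
tool_pos: [511.4, 243.1, 62.3]
tcp_rot: [-3.141, 0.0, 1.674]
contact_force: [0.4, -0.2, -0.7]
grip_width: 66.4
finger_force: 30.0
```

>>> send_rows(offset=[[0.45, 0.05, 0], [0.914, 0.106, 0], [0.914, 0.106, 0], [0.914, 0.106, 0.22], [0.914, 0.106, 0.22], [0.914, 0.106, 0.22]], delta_rot=[[0, 0, 0], [0, 0, 0], [0, 0, 0], [0, 0, 0], [0, 0, 0], [0, 0, 0]])

```text
time: 43.0
tool_pos: [513.7, 351.3, 37.2]
tcp_rot: [3.141, 0.0, 1.673]
contact_force: [-0.7, 0.4, -1.3]
grip_width: 66.7
finger_force: 30.0
```

Run:
```python
from h import *
to([514.4,352.3,22],0.103)
```

```text
at [513.7 351.3  37.2] [3.141 0.    1.673] off [0.008 0.006 0.126] rot [ 0.0001  0.     -0.0001] q [ 0.48  0.71  1.46 -0.    0.97  0.37]
```

>>> send_rows(offset=[[0.006, 0.006, 0.08], [0.006, 0.006, 0.126], [0.006, 0.006, 0.126], [0.006, 0.006, 0.126]], delta_rot=[[0, 0, 0], [0, 0, 0], [0, 0, 0], [0, 0, 0]])

```text
time: 43.5
tool_pos: [514.2, 352.8, 21.8]
tcp_rot: [3.14, -0.0, 1.674]
contact_force: [0.8, -0.9, -0.7]
grip_width: 66.7
finger_force: 30.0
```

>>> send_rows(offset=[[0, 0, 0], [0, 0, 0], [0, 0, 0], [0, 0, 0]], delta_rot=[[0, 0, 0], [0, 0, 0], [0, 0, 0], [0, 0, 0]], grip=0.95)

```text
time: 44.0
tool_pos: [514.2, 352.9, 21.8]
tcp_rot: [3.14, -0.0, 1.674]
contact_force: [-0.2, 0.8, -0.1]
grip_width: 86.9
finger_force: 0.0
```

>>> send_rows(offset=[[0, 0, -0.3], [0, 0, -0.7], [0, 0, -1], [0, 0, -1]], delta_rot=[[0, 0, 0], [0, 0, 0], [0, 0, 0], [0, 0, 0]])

```text
time: 44.5
tool_pos: [515.7, 353.7, 145.4]
tcp_rot: [3.134, -0.003, 1.674]
contact_force: [0.5, 0.1, -0.3]
grip_width: 87.3
finger_force: 0.0
```

Run:
```python
from h import *
np.set_printoptions(precision=1,suppress=True)
im,_=flat("palette_yellow","wrist",24);flat("palette_yellow","side",24)
cv2.imwrite('pics/w6.png',cv2.resize(im[90:270,180:460,::-1],None,fx=2,fy=2))
cap("scene")
for t in ["brush_grey","brush_grey_butt","brush_orange","brush_orange_butt","pot"]:
  for c in ["scene","side"]:
    for d in finder.pinpoint(t,c):
      if d["confidence"]>.45: print(t,c,round(d["confidence"],2),ray(c,d["uv"],0 if t=="pot" else 8)[:2])
to([468.5,-356.8,165],.286)
```

```text
palette_yellow wrist 0.58 c [512.8 350. ] size [ 67.1 118.2] yaw(long from +y) 0.1 box [282. 136. 358. 252.]
palette_yellow side 0.89 c [515.8 348. ] size [ 74.7 130. ] yaw(long from +y) 0.11 box [192. 125. 242. 156.]
palette_yellow side 0.57 c [ 498.  -158.8] size [174.1  21.9] yaw(long from +y) -1.367 box [344. 224. 387. 291.]
brush_grey scene 0.89 [282.4 214.1]
brush_grey scene 0.83 [509.  194.1]
brush_grey side 0.75 [281.5 216.4]
brush_grey side 0.66 [343.  -36.5]
brush_grey side 0.56 [511.1 185.9]
brush_grey side 0.56 [ 735.6 -300.1]
brush_grey_butt scene 0.87 [308.2 128.5]
brush_grey_butt scene 0.68 [ 350.3 -112.8]
brush_grey_butt scene 0.62 [406.3 179.6]
brush_grey_butt side 0.92 [419.  181.3]
brush_grey_butt side 0.87 [315.  132.7]
brush_grey_butt side 0.71 [523.6 359.1]
brush_grey_butt side 0.68 [ 352.4 -119.6]
brush_orange scene 0.71 [ 502.9 -152.3]
brush_orange side 0.89 [ 504.8 -160.8]
brush_orange_butt scene 0.73 [ 428.4 -155.7]
brush_orange_butt scene 0.72 [505.6 188.5]
brush_orange_butt side 0.66 [ 425.5 -168.9]
pot scene 0.78 [699.2  -8.9]
pot scene 0.65 [507.  350.7]
pot side 0.94 [702.7  -8.4]
at [514.  352.8 141.8] [ 3.1 -0.   1.7] off [-5.8 -1.  -0.2] rot [ 0. -0. -0.] q [ 0.5  0.6  1.4 -0.   1.2  0.4]
```

View pics/w6.png

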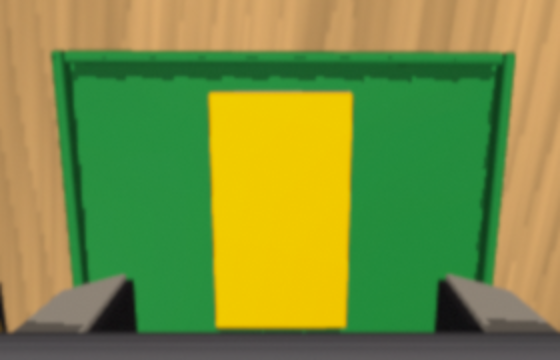

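Yellow (280,210 in the crop) is square on the pile. The grey brush has been nudged and is now at about (510,190). I'll fit the arm's kinematics from the recorded poses to plan a reachable brush tilt.

```bash
cat > kin.py <<'E'
from h import *
from scipy.optimize import least_squares
D=[([-.146,.342,1.524,0,1.275,-.146],[525.02,0.02,226.74],[3.1416,0,1.571]),
([-.69,.52,1.24,0,1.38,-.69],[524.88,-330.69,226.4],[-3.14,0,1.57]),
([-.0703,.7426,1.2445,-.0811,1.7419,-.2058],[497.2,16.13,135.99],[-2.5502,-.0406,1.7043]),
([-.27,.3917,2.2674,1.898,.2827,-2.2216],[520.04,22.55,75.58],[2.5147,-.0444,1.7058]),
([-.11,.52,1.77,0,.86,-.26],[509.9,20.9,58.3],[-3.135,-.001,1.725]),
([.48,.74,1.47,0,.93,.37],[514.9,351.9,13.7],[-3.141,-.001,1.674]),
([.48,.61,1.37,0,1.17,.37],[514.3,351.4,128.4],[-3.138,0,1.674]),
([-.78,.51,1.43,0,1.2,-1.06],[469.2,-355.3,165],[-3.138,-.002,1.857])]
rv=R.from_rotvec
def fk(q,p):
    d1,a2,d4,d6,lat,a3,yoff=p
    A=rv([0,0,q[0]]); B=A*rv([0,q[1],0]); C=B*rv([0,q[2],0]); E=C*rv([0,0,q[3]])*rv([0,q[4],0]); F=E*rv([0,0,q[5]])
    pos=np.array([0,0,d1])+A.apply([0,lat,0])+B.apply([0,0,a2])+C.apply([a3,0,d4])+F.apply([0,0,d6])
    return pos,F*rv([0,0,yoff])
def res(p):
    r=[]
    for q,x,e in D:
        P,F=fk(q,p); r+=list(P-x)+list(200*(F.inv()*R.from_euler('xyz',e)).as_rotvec())
    return np.array(r)
best=min((least_squares(res,[300,400,400,200,76,0,y],loss='soft_l1') for y in (0,1.57,3.14,-1.57)),key=lambda s:s.cost)
P=best.x
LO=np.array([-2.53,-.77,.04,-1,.28,-3.11]);HI=np.array([2.53,2.02,2.7,4.14,2.66,3.11])
def ik(q0,pos,T):
    f=lambda q:np.r_[np.array(fk(q,P)[0])-pos,200*(fk(q,P)[1].inv()*T).as_rotvec(),.5*(q-q0)]
    s=least_squares(f,np.clip(q0,LO+.01,HI-.01),bounds=(LO,HI)); e=s.fun[:6]
    return s.x,np.linalg.norm(e[:3]),np.linalg.norm(e[3:])/200
E
python3 - <<'E'
from kin import *
np.set_printoptions(precision=2,suppress=True)
print(P,best.cost,np.abs(res(P)).max())
pot=np.array([700,-8,0])
down=lambda yw:R.from_euler('z',yw)*R.from_euler('x',np.pi) # tool x at azimuth yw
for s in (1,-1):          # tool x = s*b
  for phi in np.radians(range(-180,180,30)):
    for lam in (20,30):
      l=np.radians(lam); ph=np.array([np.cos(phi),np.sin(phi),0]); z=np.array([0,0,1.]); u=np.cos(l)*z+np.sin(l)*ph
      B=pot-28*ph+14*z; G=B+105*u; tz=np.cos(l)*ph-np.sin(l)*z; tcp=G+5*tz
      # path: from tool-down over (560,-8,260) yaw phi, then tilt
      T0=down(phi+(0 if s>0 else np.pi)); q=np.array([0,.3,1.4,0,1.4,0]); q[5]=0
      c=[]
      for q6 in (-2,0,2):
        qq,e1,e2=ik(np.r_[q[:5],q6],np.array([560,-8,260.]),T0); c.append((e1+200*e2,q6,qq))
      c.sort(key=lambda t:t[0]); 
      if c[0][0]>1: continue
      q=c[0][2]; mx=0;ok=True
      for k in np.linspace(0,1,16)[1:]:
        T=T0*rv([0,s*k*(np.pi/2-l),0]); pos=(1-k)*np.array([560,-8,260.])+k*(tcp+[0,0,90]); q2,e1,e2=ik(q,pos,T); mx=max(mx,np.abs(q2-q).max()); ok&=e1<1 and e2<.01; q=q2
      if not ok: continue
      for k in np.linspace(0,1,6)[1:]:
        q2,e1,e2=ik(q,tcp+[0,0,90*(1-k)],T); ok&=e1<1 and e2<.01; q=q2
      if ok: print(s,round(np.degrees(phi)),lam,"start",c[0][2],"end",q,"maxstep",round(mx,2),"tcp",tcp)
E
```

```text
[221.23 507.17 378.99 318.15  76.34  46.2  158.65] 13.502822836307068 2.7814054891292983
1 -120 30 start [-0.15  0.38  1.37 -0.    1.39 -2.77] end [ 0.15  1.25  0.51 -0.85  2.02 -2.59] maxstep 0.09 tcp [685.58 -32.97 102.43]
1 30 20 start [-0.15  0.38  1.37  0.    1.39  0.9 ] end [-0.48  0.77  1.94  1.95  1.02 -1.15] maxstep 0.19 tcp [710.92  -1.69 110.96]
1 30 30 start [-0.15  0.38  1.37  0.    1.39  0.9 ] end [-0.42  0.71  1.86  1.79  0.8  -0.91] maxstep 0.16 tcp [724.97   6.42 102.43]
1 60 20 start [-0.15  0.38  1.37  0.    1.39  0.37] end [-0.56  0.9   1.54  1.32  1.33 -0.84] maxstep 0.09 tcp [706.31   2.92 110.96]
1 60 30 start [-0.15  0.38  1.37  0.    1.39  0.37] end [-0.49  0.84  1.52  1.2   1.19 -0.7 ] maxstep 0.08 tcp [714.42  16.97 102.43]
1 90 20 start [-0.15  0.38  1.37 -0.    1.39 -0.15] end [-0.5   1.1   1.    1.01  1.79 -0.68] maxstep 0.08 tcp [700.     4.61 110.96]
1 90 30 start [-0.15  0.38  1.37 -0.    1.39 -0.15] end [-0.45  1.02  1.06  0.9   1.66 -0.66] maxstep 0.07 tcp [700.    20.83 102.43]
1 120 20 start [-0.15  0.38  1.37 -0.    1.39 -0.67] end [-0.38  1.44  
[... 175 characters left out ...]
[685.58  16.97 102.43]
-1 -120 30 start [-0.15  0.38  1.37  0.    1.39  0.37] end [ 0.15  1.25  0.51 -0.85  2.02  0.55] maxstep 0.09 tcp [685.58 -32.97 102.43]
-1 90 20 start [-0.15  0.38  1.37  0.    1.39  2.99] end [-0.5   1.1   1.    1.01  1.79  2.46] maxstep 0.08 tcp [700.     4.61 110.96]
-1 90 30 start [-0.15  0.38  1.37  0.    1.39  2.99] end [-0.45  1.02  1.06  0.9   1.66  2.48] maxstep 0.07 tcp [700.    20.83 102.43]
-1 120 20 start [-0.15  0.38  1.37  0.    1.39  2.47] end [-0.38  1.44  0.2   0.98  2.37  2.65] maxstep 0.17 tcp [693.69   2.92 110.96]
-1 120 30 start [-0.15  0.38  1.37  0.    1.39  2.47] end [-0.35  1.27  0.48  0.74  2.18  2.44] maxstep 0.1 tcp [685.58  16.97 102.43]
```

```bash
cat >> h.py <<'E'
def brush(t):
    for c in ["scene","side"]:
        flat(t,c,8,minconf=.4)
        for d in finder.pinpoint(t+"_butt",c)[:4]:
            if d["confidence"]>.4: print(" butt",round(d["confidence"],2),ray(c,d["uv"],8)[:2].round(1))
E
python3 - <<'E'
from h import *
brush("brush_grey"); brush("brush_orange")
to([525,192,142],np.radians(-84))
E
```

```text
brush_grey scene 0.89 c [344.8 -31.4] size [ 28.1 179.6] yaw(long from +y) 0.102 box [351. 157. 409. 198.]
brush_grey scene 0.59 c [500.8 184.6] size [178.   21.7] yaw(long from +y) -1.57 box [355. 241. 424. 286.]
 butt 0.83 [412.2 186.6]
 butt 0.76 [310.2 124.1]
 butt 0.73 [ 354.8 -122.4]
brush_grey side 0.87 c [281.4 207.6] size [ 19.6 173.7] yaw(long from +y) 0.388 box [145. 215. 208. 239.]
brush_grey side 0.65 c [347.9 -32.4] size [ 18.9 173.4] yaw(long from +y) 0.111 box [239. 252. 307. 295.]
brush_grey side 0.61 c [506.3 183.8] size [ 23.6 176.2] yaw(long from +y) 1.565 box [229. 158. 282. 197.]
 butt 0.81 [313.9 122.1]
 butt 0.64 [415.8 190.5]
 butt 0.6 [ 357.2 -113.2]
brush_orange scene 0.67 c [ 502.2 -153.3] size [176.   28.8] yaw(long from +y) -1.379 box [268. 158. 316. 193.]
 butt 0.57 [ 429.  -157.7]
brush_orange side 0.87 c [ 507.4 -154.8] size [177.3  19.8] yaw(long from +y) -1.342 box [344. 226. 383. 288.]
brush_orange side 0.56 c [748.1 302.9] size [94.5 87.6] yaw(long from +y) -1.216 box [276. 103. 310. 122.]
 butt 0.83 [ 416.6 -171.3]
at [514.1 352.8 141.9] [ 3.14  -0.     1.674] off [-1.342e+00 -4.800e-02 -1.000e-03] rot [ 1.000e-04 -2.000e-04  2.498e-01] q [ 0.48  0.59  1.36 -0.    1.19  0.38]
```

>>> send_rows(offset=[[-0.2, 0, 0], [-0.4, 0, 0], [-0.6, 0, 0], [-0.8, 0, 0], [-0.95, 0, 0], [-0.95, 0, 0], [-0.95, 0, 0], [-0.95, 0, 0]], delta_rot=[[0, 0, 0.027], [0, 0, 0.055], [0, 0, 0.083], [0, 0, 0.11], [0, 0, 0.138], [0, 0, 0.165], [0, 0, 0.19], [0, 0, 0.22]], grip=0.6)

```text
time: 46.85
tool_pos: [525.9, 239.3, 141.9]
tcp_rot: [-3.142, -0.001, 0.287]
contact_force: [0.0, 0.1, 0.5]
grip_width: 55.2
finger_force: 0.0
```

Run:
```python
from h import *
to([523,184,60],np.radians(-90))
```

```text
at [525.9 239.3 141.9] [-3.142e+00 -1.000e-03  2.870e-01] off [-0.154  0.436  0.682] rot [-0.     -0.0002  0.0457] q [0.29 0.51 1.5  0.   1.13 1.58]
```

>>> send_rows(offset=[[-0.154, 0.436, 0.2], [-0.154, 0.436, 0.5], [-0.154, 0.436, 0.68], [-0.154, 0.436, 0.68], [-0.154, 0.436, 0.68]], delta_rot=[[0, 0, 0.025], [0, 0, 0.0457], [0, 0, 0.0457], [0, 0, 0.0457], [0, 0, 0.0457]])

```text
time: 47.48
tool_pos: [524.0, 184.3, 61.1]
tcp_rot: [-3.141, -0.003, 0.006]
contact_force: [0.5, 0.6, 0.6]
grip_width: 55.3
finger_force: 0.0
```

Run:
```python
from h import *
to([523,184,4.5],np.radians(-90))
im=cap("wrist");cv2.imwrite('pics/w7.png',im[:,:,::-1])
flat("brush_grey","side",8)
```

```text
at [524.  184.3  61.1] [-3.141e+00 -3.000e-03  6.000e-03] off [-0.009  0.002  0.472] rot [-0.0001 -0.0004  0.001 ] q [0.2  0.58 1.65 0.   0.91 1.76]
brush_grey side 0.91 c [506.8 184.3] size [ 22.4 170. ] yaw(long from +y) 1.554 box [229. 158. 282. 198.]
brush_grey side 0.91 c [281.1 207.3] size [ 21.7 177.6] yaw(long from +y) 0.389 box [143. 216. 210. 241.]
brush_grey side 0.72 c [494.6 348.2] size [183.3 178.3] yaw(long from +y) -1.482 box [167. 122. 269. 185.]
brush_grey side 0.7 c [348.2 -31.5] size [ 19.5 171.8] yaw(long from +y) 0.112 box [237. 250. 307. 295.]
```

View pics/w7.png

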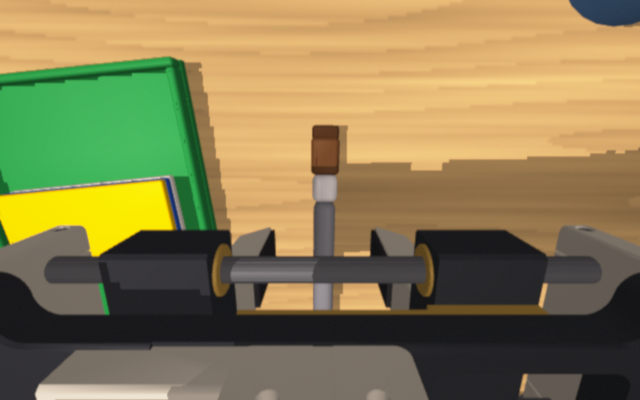

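The brush handle (323,240) is centred between the fingers, bristles ahead at (325,150). I descend, grip and lift.

>>> send_rows(offset=[[-0.005, 0.005, 0.25], [-0.005, 0.005, 0.47], [-0.005, 0.005, 0.47], [-0.005, 0.005, 0.47]], delta_rot=[[0, 0, 0], [0, 0, 0], [0, 0, 0], [0, 0, 0]])

```text
time: 48.12
tool_pos: [523.6, 183.7, 5.0]
tcp_rot: [-3.141, -0.003, 0.006]
contact_force: [-0.7, -0.1, 0.8]
grip_width: 55.3
finger_force: 0.0
```

>>> send_rows(offset=[[0, 0, 0], [0, 0, 0], [0, 0, 0], [0, 0, 0], [0, 0, 0], [0, 0, 0], [0, 0, 0]], delta_rot=[[0, 0, 0], [0, 0, 0], [0, 0, 0], [0, 0, 0], [0, 0, 0], [0, 0, 0], [0, 0, 0]], grip=0.1)

```text
time: 49.0
tool_pos: [522.8, 183.4, 3.9]
tcp_rot: [-3.141, -0.001, 0.006]
contact_force: [-0.7, -0.1, 1.1]
grip_width: 15.8
finger_force: 30.0
```

>>> send_rows(offset=[[0, 0, -0.3], [0, 0, -0.7], [0, 0, -1], [0, 0, -1]], delta_rot=[[0, 0, 0], [0, 0, 0], [0, 0, 0], [0, 0, 0]])

```text
time: 49.5
tool_pos: [524.4, 183.8, 126.6]
tcp_rot: [-3.14, -0.007, 0.006]
contact_force: [0.5, -0.0, -0.6]
grip_width: 15.7
finger_force: 30.0
```

Run:
```python
from h import *
to([560,-8,260],0)
np.set_printoptions(precision=1,suppress=True)
for c in ["scene","side"]:
  cap(c)
  for d in finder.pinpoint("pot",c)[:2]: print(round(d["confidence"],2),ray(c,d["uv"],0))
  for d in finder.silhouettes("pot",c)[:1]:
    m=cv2.findNonZero(d["region"].astype(np.uint8)); print(d["box"])
```

```text
at [524.4 183.8 126.6] [-3.14  -0.007  0.006] off [ 0.296  1.598 -1.112] rot [ 0.0007 -0.0011 -0.2491] q [0.2  0.49 1.59 0.   1.06 1.76]
0.67 [689.   -4.8   0. ]
[228.0, 205.9, 275.1, 267.7]
0.64 [693.1  -9.1   0. ]
[349.6, 135.3, 388.7, 184.9]
```

>>> send_rows(offset=[[0.1, 0.1, -0.4], [0.2, 0.3, -0.8], [0.3, 0.5, -1], [0.3, 0.8, -1], [0.3, 1, -1], [0.3, 1, -1], [0.3, 1, -1], [0.3, 1, -1]], delta_rot=[[0, 0, -0.025], [0, 0, -0.05], [0, 0, -0.08], [0, 0, -0.11], [0, 0, -0.14], [0, 0, -0.16], [0, 0, -0.19], [0, 0, -0.215]])

```text
time: 50.8
tool_pos: [558.9, 63.4, 242.6]
tcp_rot: [-3.141, -0.0, 1.362]
contact_force: [0.1, 0.5, -0.2]
grip_width: 15.2
finger_force: 30.0
```

```bash
cat > potfit.py <<'E'
from h import *
from scipy.optimize import least_squares
def potfit():
    obs={}
    for c in ["scene","side"]:
        cap(c); d=[d for d in finder.silhouettes("pot",c)]
        d=[x for x in d if 30<x["box"][2]-x["box"][0]<60 and (220<x["box"][0]<290 if c=="scene" else 330<x["box"][0]<400)]
        if d: obs[c]=np.array(d[0]["box"])
    a=np.linspace(0,2*np.pi,60)
    def box(c,x,y):
        k=optics.get_calibration(c)
        u=np.array([proj(c,[x+44*np.cos(t),y+44*np.sin(t),z],k) for t in a for z in (0,95)])
        return np.r_[u.min(0),u.max(0)]
    for cs in list({tuple(obs),*[(c,) for c in obs]}):
        s=least_squares(lambda p:np.concatenate([(box(c,*p)-obs[c]) for c in cs]),[697,-8])
        print(cs,s.x.round(1),s.fun.round(1))
if __name__=="__main__": potfit()
E
python3 - <<'E'
from potfit import *
potfit()
to([560,-8,250],0)
E
```

```text
('side',) [700.3  -5.6] [-0.1  1.   0.1 -0.9]
('scene', 'side') [696.8  -6.5] [-1.3 -0.2  0.2  0.9 -0.7  1.9 -0.4  0. ]
('scene',) [695.3  -6.9] [-0.7 -0.6  0.7  0.4]
at [559.   63.6 243.1] [-3.141 -0.     1.353] off [-0.581  0.137 -0.058] rot [-0.     -0.0001 -0.0346] q [-0.02  0.4   1.39  0.    1.35  0.19]
```

>>> send_rows(offset=[[-0.2, 0.3, -0.058], [-0.473, 0.625, -0.058], [-0.473, 0.625, -0.058], [-0.473, 0.625, -0.058]], delta_rot=[[0, 0, -0.02], [0, 0, -0.0346], [0, 0, -0.0346], [0, 0, -0.0346]])

```text
time: 51.5
tool_pos: [620.0, -7.6, 250.1]
tcp_rot: [-3.141, -0.001, 1.571]
contact_force: [-0.7, 0.4, -0.3]
grip_width: 15.4
finger_force: 30.0
```

>>> send_rows(offset=[[0, 0, 0], [0.05, 0.1, 0], [0.1, 0.2, 0], [0.15, 0.3, 0], [0.21, 0.4, 0], [0.21, 0.5, 0], [0.21, 0.6, 0], [0.21, 0.74, 0]], delta_rot=[[0, 0.024, 0], [0, 0.048, 0], [0, 0.072, 0], [0, 0.096, 0], [0, 0.12, 0], [0, 0.144, 0], [0, 0.168, 0], [0, 0.1806, 0]])

```text
time: 52.5
tool_pos: [708.9, 18.1, 250.1]
tcp_rot: [-3.133, -1.139, 1.566]
contact_force: [0.4, -0.1, 0.7]
grip_width: 15.8
finger_force: 30.0
```

```bash
cat >> h.py <<'E'
def tob(pos,lam):
    """brush pose: tool x=u, tool z toward +y tilted lam(deg) below horizontal"""
    o=get_obs(); Rt=R.from_euler('xyz',o["tcp_rot"])
    T=R.from_euler('z',np.pi/2)*R.from_euler('x',np.pi)*R.from_euler('y',np.radians(90-lam))
    d=Rt.inv().apply(np.array(pos)-o["tool_pos"]); rv=(Rt.inv()*T).as_rotvec()
    print("at",o["tool_pos"].round(1),"off",(d/120).round(3),"rot",(rv/2/np.pi).round(4),"q",o["joint_positions"].round(2),"dq",np.abs(o["dq"]).max().round(2),"down",Rt.inv().apply([0,0,-1]).round(3),o["grip_width"])
E
python3 - <<'E'
from h import *
tob([709,17.5,203.5],25)
E
```

```text
at [708.9  18.1 250.1] off [-0.354  0.002  0.158] rot [-0.0006 -0.0008 -0.0003] q [-0.47  0.92  0.92  1.01  1.86 -0.46] dq 0.58 down [-0.908  0.004  0.418] 15.806714690403096
```

>>> send_rows(offset=[[-0.2, 0, 0.08], [-0.354, 0, 0.158], [-0.354, 0, 0.158], [-0.354, 0, 0.158]], delta_rot=[[0, 0, 0], [0, 0, 0], [0, 0, 0], [0, 0, 0]])

```text
time: 53.0
tool_pos: [709.3, 17.4, 205.7]
tcp_rot: [3.136, -1.135, 1.579]
contact_force: [0.3, -0.6, -0.5]
grip_width: 15.8
finger_force: 30.0
```

Run:
```python
from h import *
from potfit import potfit
tob([709,17.5,109.5],25)
a=cap("scene");b=cap("side")
for c in ["scene","side"]:
  for d in finder.pinpoint("brush_grey_butt",c)[:4]: print(c,round(d["confidence"],2),d["uv"],"expected",proj(c,[709,-30.5,110]))
potfit()
im=np.hstack([cv2.resize(a[100:290,180:370],(400,400)),cv2.resize(b[60:220,290:450],(400,400))])
cv2.imwrite('pics/c8.png',im[:,:,::-1])
```

```text
at [709.3  17.4 205.7] off [-0.727 -0.004  0.339] rot [-0.0004 -0.      0.0006] q [-0.47  0.96  0.96  0.99  1.81 -0.53] dq 0.01 down [-0.906 -0.002  0.422] 15.839472752509408
scene 0.95 [433.4, 204.9] expected [np.float64(238.31604236220466), np.float64(208.63302151934988)]
scene 0.89 [239.6, 208.5] expected [np.float64(238.31604236220466), np.float64(208.63302151934988)]
scene 0.68 [344.2, 162.2] expected [np.float64(238.31604236220466), np.float64(208.63302151934988)]
scene 0.38 [177.1, 184.9] expected [np.float64(238.31604236220466), np.float64(208.63302151934988)]
side 0.9 [207.7, 239.3] expected [np.float64(379.40904169834414), np.float64(143.4882378729802)]
side 0.69 [301.2, 293.3] expected [np.float64(379.40904169834414), np.float64(143.4882378729802)]
side 0.59 [381.2, 143.7] expected [np.float64(379.40904169834414), np.float64(143.4882378729802)]
('side',) [699.3  -8.2] [-1.1  0.3  1.  -0.4]
('scene',) [698.1  -6.6] [-0.9 -0.3  1.   0.2]
('scene', 'side') [698.5  -7.4] [-1.3 -0.5  0.6 -0.  -1.5  0.3  0.5 -0.4]
```

View pics/c8.png

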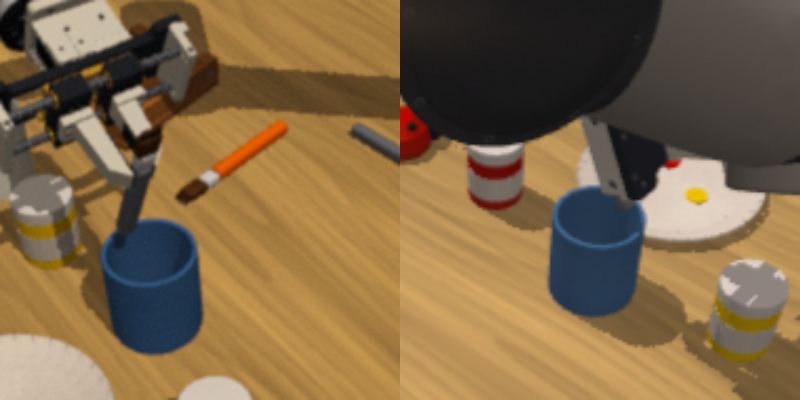

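The left crop shows the brush hanging with its butt (125,235) just inside the near rim. Both cameras agree with the expected point within 2 px, so I insert it.

>>> send_rows(offset=[[-0.15, 0, 0.07], [-0.3, 0, 0.14], [-0.45, 0, 0.21], [-0.6, 0, 0.28], [-0.725, 0, 0.338], [-0.725, 0, 0.338]], delta_rot=[[0, 0, 0], [0, 0, 0], [0, 0, 0], [0, 0, 0], [0, 0, 0], [0, 0, 0]])

```text
time: 54.15
tool_pos: [708.8, 17.2, 106.5]
tcp_rot: [-3.137, -1.136, 1.57]
contact_force: [-0.3, -0.3, 0.3]
grip_width: 15.5
finger_force: 30.0
```

>>> send_rows(offset=[[0, 0, 0], [0, 0, 0], [0, 0, 0], [0, 0, 0]], delta_rot=[[0, 0, 0], [0, 0, 0], [0, 0, 0], [0, 0, 0]], grip=0.45)

```text
time: 54.65
tool_pos: [709.4, 16.9, 108.8]
tcp_rot: [3.138, -1.135, 1.578]
contact_force: [-0.3, -0.1, 0.4]
grip_width: 41.0
finger_force: 0.0
```

>>> send_rows(offset=[[0, 0, -0.2], [0, 0, -0.4], [0, 0, -0.6], [0, 0, -0.8], [0, 0, -1], [0, 0, -1]], delta_rot=[[0, 0, 0], [0, 0, 0], [0, 0, 0], [0, 0, 0], [0, 0, 0], [0, 0, 0]])

```text
time: 55.4
tool_pos: [709.8, -93.6, 159.6]
tcp_rot: [3.135, -1.134, 1.578]
contact_force: [0.0, 0.2, -0.4]
grip_width: 41.6
finger_force: 0.0
```

Run:
```python
from h import *
from potfit import potfit
tob([709,17.5,109.5],25)
a=cap("scene");b=cap("side")
for c in ["scene","side"]:
  for d in finder.pinpoint("brush_grey",c)[:4]: print(c,round(d["confidence"],2),np.round(d["uv"]))
potfit()
im=np.hstack([cv2.resize(a[100:290,180:370],(400,400)),cv2.resize(b[60:220,290:450],(400,400))])
cv2.imwrite('pics/c9.png',im[:,:,::-1])
```

```text
at [709.8 -93.6 159.6] off [ 0.013 -0.007  1.015] rot [0.     0.0001 0.0005] q [-0.59  1.11  0.76  0.94  1.94 -0.55] dq 0.05 down [-0.906 -0.003  0.423] 41.59716154588341
scene 0.63 [376. 174.]
scene 0.48 [252. 228.]
side 0.94 [175. 228.]
side 0.86 [271. 271.]
('scene',) [699.1  -4.7] [ 0.4 -1.2 -0.5  1.1]
```

View pics/c9.png

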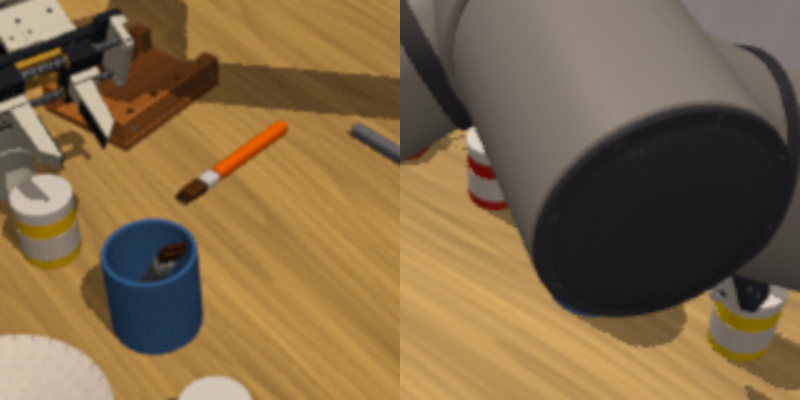

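The grey brush stands in the pot, bristles up (165,255 in the left crop). Now the orange one.

>>> send_rows(offset=[[0.25, 0, -0.12], [0.5, 0, -0.24], [0.755, 0, -0.35], [0.755, 0, -0.35], [0.755, -0.1, -0.35], [0.755, -0.2, -0.35], [0.755, -0.3, -0.35], [0.755, -0.4, -0.35]], delta_rot=[[0, 0, 0], [0, -0.02, 0], [0, -0.05, 0], [0, -0.075, 0], [0, -0.1, 0], [0, -0.125, 0], [0, -0.15, 0], [0, -0.18, 0]])

```text
time: 56.8
tool_pos: [661.1, -92.1, 259.7]
tcp_rot: [3.139, 0.001, 1.574]
contact_force: [0.0, 0.3, -0.2]
grip_width: 41.6
finger_force: 0.0
```

Run:
```python
from h import *
brush("brush_orange"); to([523.6,-150,150],np.radians(-78))
```

```text
brush_orange scene 0.84 c [ 501.1 -152.6] size [180.8  28.5] yaw(long from +y) -1.352 box [267. 156. 314. 197.]
 butt 0.78 [ 433.7 -171. ]
brush_orange side 0.68 c [ 507.8 -154. ] size [178.4  21.4] yaw(long from +y) -1.352 box [345. 226. 384. 289.]
 butt 0.73 [ 418.5 -163. ]
at [661.6 -92.5 258.3] [ 3.141 -0.007  1.573] off [-0.483 -1.152  0.899] rot [-0.0007 -0.001   0.217 ] q [-0.26  0.6   1.01  0.01  1.53 -0.26]
```

>>> send_rows(offset=[[-0.05, -0.15, 0], [-0.1, -0.3, 0.1], [-0.2, -0.5, 0.2], [-0.3, -0.7, 0.3], [-0.4, -0.85, 0.4], [-0.48, -1, 0.5], [-0.48, -1, 0.6], [-0.48, -1, 0.7]], delta_rot=[[0, 0, 0.027], [0, 0, 0.054], [0, 0, 0.081], [0, 0, 0.108], [0, 0, 0.135], [0, 0, 0.162], [0, 0, 0.19], [0, 0, 0.216]], grip=0.6)

```text
time: 58.1
tool_pos: [541.6, -151.1, 173.4]
tcp_rot: [-3.135, -0.002, 0.208]
contact_force: [-0.6, -0.1, 0.2]
grip_width: 54.8
finger_force: 0.0
```

Run:
```python
from h import *
to([523,-149.5,60],np.radians(-77.6)); flat("brush_orange","wrist",8)
```

```text
at [ 541.6 -151.1  173.4] [-3.135e+00 -2.000e-03  2.080e-01] off [-0.15  -0.039  0.945] rot [-0.0011 -0.0003 -0.0014] q [-0.41  0.46  1.5   0.01  1.19  0.95]
brush_orange wrist 0.86 c [ 522.7 -149.1] size [136.5  18.8] yaw(long from +y) -1.365 box [309. 141. 327. 284.]
```

>>> send_rows(offset=[[-0.15, -0.04, 0.3], [-0.15, -0.04, 0.7], [-0.15, -0.04, 0.945], [-0.15, -0.04, 0.945]], delta_rot=[[-0.001, 0, -0.0014], [-0.001, 0, -0.0014], [-0.001, 0, -0.0014], [-0.001, 0, -0.0014]])

```text
time: 58.7
tool_pos: [522.1, -148.2, 59.1]
tcp_rot: [-3.14, 0.002, 0.227]
contact_force: [-0.8, -0.5, -0.3]
grip_width: 54.9
finger_force: 0.0
```

>>> send_rows(offset=[[0, 0, 0.25], [0, 0, 0.465], [0, 0, 0.465], [0, 0, 0.465]], delta_rot=[[0, 0, 0], [0, 0, 0], [0, 0, 0], [0, 0, 0]])

```text
time: 59.2
tool_pos: [524.6, -148.8, 6.9]
tcp_rot: [3.139, -0.004, 0.226]
contact_force: [-0.0, 0.2, 0.4]
grip_width: 55.0
finger_force: 0.0
```

>>> send_rows(offset=[[0, 0, 0], [0, 0, 0], [0, 0, 0], [0, 0, 0], [0, 0, 0], [0, 0, 0], [0, 0, 0]], delta_rot=[[0, 0, 0], [0, 0, 0], [0, 0, 0], [0, 0, 0], [0, 0, 0], [0, 0, 0], [0, 0, 0]], grip=0.1)

```text
time: 60.08
tool_pos: [523.5, -148.1, 5.3]
tcp_rot: [3.14, -0.002, 0.226]
contact_force: [1.7, 0.4, 1.8]
grip_width: 16.1
finger_force: 30.0
```

>>> send_rows(offset=[[0, 0, -0.3], [0, 0, -0.7], [0, 0, -1], [0, 0, -1]], delta_rot=[[0, 0, 0], [0, 0, 0], [0, 0, 0], [0, 0, 0]])

```text
time: 60.58
tool_pos: [524.7, -148.6, 128.0]
tcp_rot: [3.137, -0.007, 0.226]
contact_force: [-0.1, 0.2, -0.4]
grip_width: 15.8
finger_force: 30.0
```

Run:
```python
from h import *
from potfit import potfit
to([600,-40,250],0); potfit()
```

```text
at [ 524.7 -148.6  128. ] [ 3.137 -0.007  0.226] off [ 0.821 -0.736 -1.015] rot [ 0.0014 -0.0004 -0.2141] q [-0.42  0.47  1.62  0.    1.05  0.93]
('scene',) [696.4  -7.6] [-0.6  0.1  0.6 -0.2]
```

>>> send_rows(offset=[[0, 0, -0.4], [0.1, -0.1, -0.8], [0.2, -0.2, -1], [0.4, -0.4, -1], [0.6, -0.6, -1], [0.8, -0.73, -1], [0.82, -0.73, -1], [0.82, -0.73, -1]], delta_rot=[[0, 0, -0.027], [0, 0, -0.054], [0, 0, -0.081], [0, 0, -0.108], [0, 0, -0.135], [0, 0, -0.162], [0, 0, -0.19], [0, 0, -0.214]])

```text
time: 61.78
tool_pos: [598.9, -39.8, 243.1]
tcp_rot: [-3.14, 0.0, 1.576]
contact_force: [0.5, 0.1, -0.0]
grip_width: 16.0
finger_force: 30.0
```

Run:
```python
from h import *
from potfit import potfit
to([686,17,250],0); potfit()
for c in ["scene","side"]:
  cap(c)
  for d in finder.silhouettes("brush_grey",c):
    b=np.round(d["box"]); 
    if (c=="scene" and 215<b[0]<280) or (c=="side" and 330<b[0]<400):
      m=np.argwhere(d["region"]); top=m[m[:,0]<m[:,0].min()+4].mean(0)[::-1]; print(c,round(d["confidence"],2),b,"top",top,"tip@z150",ray(c,top,150).round(0), "z140",ray(c,top,140).round(0),len(m))
```

```text
at [598.9 -39.8 243.1] [-3.14   0.     1.576] off [ 0.469  0.728 -0.059] rot [-0.0002  0.0001  0.0009] q [-0.19  0.47  1.28 -0.    1.39 -0.2 ]
('scene', 'side') [698.9  -7.6] [-0.4 -1.6 -2.5 -0.1 -2.8 -0.8 -1.   0.4]
('scene',) [697.9  -3.9] [ 1.  -0.8 -1.1  0.8]
('side',) [701.5 -11.3] [-1.  -0.7  0.9  0.5]
scene 0.69 [248. 216. 270. 235.] top [262.92307692 216.76923077] tip@z150 [703.  52. 150.] z140 [698.  43. 140.] 220
side 0.68 [353. 122. 374. 158.] top [357.875 127.75 ] tip@z150 [681.  14. 150.] z140 [691.  21. 140.] 313
```

>>> send_rows(offset=[[0.05, 0, -0.06], [0.1, 0.1, -0.06], [0.2, 0.2, -0.06], [0.3, 0.3, -0.06], [0.4, 0.4, -0.06], [0.49, 0.5, -0.06], [0.49, 0.6, -0.06], [0.49, 0.7, -0.06]], delta_rot=[[0, 0.024, 0], [0, 0.048, 0], [0, 0.072, 0], [0, 0.096, 0], [0, 0.12, 0], [0, 0.144, 0], [0, 0.168, 0], [0, 0.1806, 0]])

```text
time: 63.18
tool_pos: [683.4, 17.3, 251.2]
tcp_rot: [-3.14, -1.138, 1.566]
contact_force: [0.3, -0.3, -0.8]
grip_width: 15.3
finger_force: 30.0
```

Run:
```python
from h import *
tob([683,19.7,206],25)
```

```text
at [683.4  17.3 251.2] off [-0.333 -0.003  0.176] rot [ 0.0003 -0.0005 -0.0003] q [-0.48  0.87  1.03  0.99  1.84 -0.51] dq 0.52 down [-0.908  0.001  0.42 ] 15.26041870586335
```

>>> send_rows(offset=[[-0.17, 0, 0.09], [-0.333, -0.003, 0.176], [-0.333, -0.003, 0.176], [-0.333, -0.003, 0.176]], delta_rot=[[0, 0, 0], [0, 0, 0], [0, 0, 0], [0, 0, 0]])

```text
time: 63.68
tool_pos: [682.9, 20.9, 208.4]
tcp_rot: [3.133, -1.133, 1.579]
contact_force: [-1.0, 0.3, -0.0]
grip_width: 15.5
finger_force: 30.0
```

Run:
```python
from h import *
from potfit import potfit
tob([683,19.7,112],25)
for c in ["scene","side"]:
  cap(c)
  for d in finder.pinpoint("brush_orange_butt",c)[:3]: print(c,round(d["confidence"],2),np.round(d["uv"],1),"expected",np.round(proj(c,[683,-28,110]),1))
  for d in finder.silhouettes("brush_orange",c)[:2]: print(c,round(d["confidence"],2),np.round(d["box"]))
potfit()
```

```text
at [682.9  20.9 208.4] off [-0.732 -0.002  0.331] rot [0.0002 0.0002 0.0005] q [-0.48  0.91  1.07  0.97  1.79 -0.58] dq 0.01 down [-0.906 -0.004  0.424] 15.505664102740255
scene 0.72 [247.1 204.6] expected [250.7 203.7]
scene 0.93 [251. 153. 273. 209.]
scene 0.5 [187. 183. 224. 226.]
side 0.51 [371.6 145.9] expected [371.7 148.8]
('scene', 'side') [696.3  -6.1] [-1.  -3.2 -2.3  0.2 -2.1 -3.9 -2.3  2.3]
('scene',) [695.7  -0.9] [ 0.6 -1.9 -0.7  1.7]
('side',) [698.  -11.5] [-0.  -3.3  0.   3. ]
```

>>> send_rows(offset=[[-0.12, 0, 0.05], [-0.25, 0, 0.11], [-0.38, 0, 0.17], [-0.45, 0, 0.2], [-0.45, 0, 0.2]], delta_rot=[[0, 0, 0], [0, 0, 0], [0, 0, 0], [0, 0, 0], [0, 0, 0]])

```text
time: 64.8
tool_pos: [682.8, 19.6, 147.3]
tcp_rot: [3.14, -1.135, 1.572]
contact_force: [0.8, 0.1, -0.7]
grip_width: 15.7
finger_force: 30.0
```

>>> send_rows(offset=[[-0.1, 0, 0.045], [-0.2, 0, 0.09], [-0.275, 0, 0.13], [-0.275, 0, 0.13]], delta_rot=[[0, 0, 0], [0, 0, 0], [0, 0, 0], [0, 0, 0]])

```text
time: 65.3
tool_pos: [682.7, 19.9, 110.7]
tcp_rot: [3.141, -1.135, 1.571]
contact_force: [0.8, -0.5, -0.2]
grip_width: 15.6
finger_force: 30.0
```

Run:
```python
from h import *
from potfit import potfit
tob([683,19.7,112],25)
print(get_obs()["contact_force"]); potfit()
```

```text
at [682.7  19.9 110.7] off [ 0.009  0.002 -0.006] rot [ 0.0001 -0.      0.    ] q [-0.48  1.02  1.11  0.95  1.7  -0.71] dq 0.02 down [-0.906 -0.     0.422] 15.637152090859356
[ 0.82082146 -0.52540452 -0.18632361]
('scene', 'side') [687.1 -15.7] [  2.   -5.8   1.4  -4.8  -1.  -20.    3.    3.8]
('scene',) [697.2  -5.6] [-0.  -1.   0.   0.8]
('side',) [665.9 -28.5] [ -2.4 -13.1   2.2  11.5]
```

No contact and the pot is undisturbed. I release and retreat.

>>> send_rows(offset=[[0, 0, 0], [0, 0, 0], [0, 0, 0], [0, 0, 0]], delta_rot=[[0, 0, 0], [0, 0, 0], [0, 0, 0], [0, 0, 0]], grip=0.35)

```text
time: 66.0
tool_pos: [683.1, 19.6, 112.0]
tcp_rot: [3.136, -1.134, 1.576]
contact_force: [0.0, 0.2, 0.4]
grip_width: 32.1
finger_force: 0.0
```

>>> send_rows(offset=[[0, 0, -0.2], [0, 0, -0.4], [0, 0, -0.6], [0, 0, -0.8], [0, 0, -1], [0, 0, -1]], delta_rot=[[0, 0, 0], [0, 0, 0], [0, 0, 0], [0, 0, 0], [0, 0, 0], [0, 0, 0]])

```text
time: 66.75
tool_pos: [683.2, -90.7, 163.2]
tcp_rot: [3.132, -1.133, 1.577]
contact_force: [0.0, -0.1, -0.7]
grip_width: 32.3
finger_force: 0.0
```

>>> send_rows(offset=[[0.25, 0, -0.12], [0.5, 0, -0.24], [0.755, 0, -0.35], [0.755, -0.1, -0.35], [0.755, -0.3, -0.35], [0.755, -0.5, -0.35], [0.755, -0.7, -0.35], [0.755, -0.9, -0.35]], delta_rot=[[0, 0, 0], [0, -0.02, 0], [0, -0.05, 0], [0, -0.075, 0], [0, -0.1, 0], [0, -0.125, 0], [0, -0.15, 0], [0, -0.18, 0]])

```text
time: 67.75
tool_pos: [573.6, -88.2, 262.3]
tcp_rot: [3.138, 0.001, 1.572]
contact_force: [-0.5, 0.6, -0.9]
grip_width: 32.0
finger_force: 0.0
```

>>> send_rows(offset=[[-0.4, -0.3, 0], [-0.8, -0.5, 0], [-0.8, -0.5, 0], [-0.8, -0.5, 0]], delta_rot=[[0, 0, 0], [0, 0, 0], [0, 0, 0], [0, 0, 0]])

```text
time: 68.25
tool_pos: [514.6, -183.8, 261.4]
tcp_rot: [3.139, -0.005, 1.571]
contact_force: [0.4, 1.3, -0.9]
grip_width: 32.1
finger_force: 0.0
```

Run:
```python
from h import *
from potfit import potfit
np.set_printoptions(precision=1,suppress=True)
print(get_obs()["tool_pos"])
a=cap("scene");b=cap("side"); potfit()
flat("palette_yellow","scene",24)
H=dict(paint_red=0,paint_yellow=0,mug=0,ladybird=0)
for t,z in H.items():
  for c in ["scene","side"]:
    for d in finder.pinpoint(t,c)[:1]: print(t,c,round(d["confidence"],2),ray(c,d["uv"],z)[:2])
im=np.vstack([np.hstack([cv2.resize(a[170:290,180:340],(400,300)),cv2.resize(b[100:220,290:450],(400,300))]),np.hstack([cv2.resize(a[240:400,370:570],(400,300)),cv2.resize(b[90:210,150:310],(400,300))])])
cv2.imwrite('pics/c10.png',im[:,:,::-1])
```

```text
[ 514.6 -183.8  261.4]
('scene',) [698.6  -4.9] [-0.2 -0.8  0.2  0.7]
palette_yellow scene 0.84 c [515.  352.6] size [ 72.3 120.7] yaw(long from +y) 0.1 box [418. 288. 498. 359.]
paint_red scene 0.92 [742.8 161.3]
paint_red side 0.64 [739.2 144.5]
paint_yellow scene 0.79 [ 739. -152.]
paint_yellow side 0.87 [ 726.  -161.5]
mug scene 0.79 [ 734.2 -296.1]
mug side 0.98 [ 738.4 -305.4]
ladybird side 0.64 [734.9 302.1]
```

View pics/c10.png

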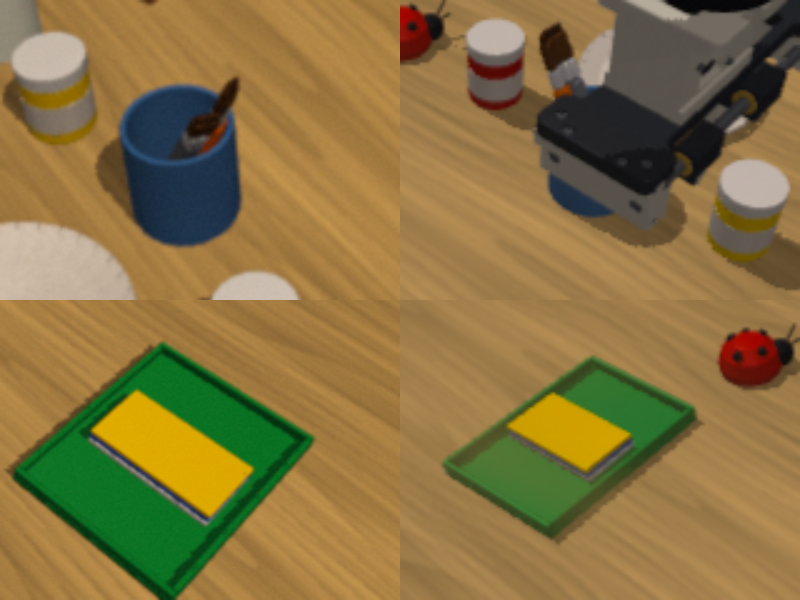

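The final picture shows both brushes bristles up in the upright pot (215,120), the palettes in a flush pile (170,455), and the bystanders in place. I'm handing in.

```bash
python3 -c "
from h import *
print(ticket.close_job())"
```

```text
the job is handed in; nothing more can be done
None
```

I handed the job in at about 69 s: the white, blue and yellow palettes are in one flush pile on the tray, both brushes stand bristles up in the upright pot, and the paint jars, mug and ladybird were left where they were; the judge's verdict was not shown.

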